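Stage a resin specimen on its plinth for photographing

TASK

Get the resin specimen disc ready to be photographed: first set the wooden plinth in the middle of the grey photo board, within its corner marks and square with the board, and only then take the clear resin disc off the sloping rack and lay it flat in the centre of the plinth's top, between the two grooves. Lower both until they rest, rather than dropping them, and leave the petri dish and the other things where they are.

Things in the scene. Friction and masses are not known exactly. Their poses are not given: they have to be found in the camera images.
- plinth: loose wooden plinth (about 160 g), a low pale block on a slightly smaller darker foot: 64 mm (its x) by 130 mm (its y) by 34 mm high; the foot is 7 mm high and set in 4 mm all round. Origin: centre of the underside, z up. Flat top; two fine dark grooves cross it 37 mm either side of the middle. Stands on the worktop near the front; grasp it across its width
- disc: loose clear resin disc with an insect in it (about 85 g), 67 mm in diameter, 24 mm thick. Origin: centre of its underside; its z is the disc's axis, pointing out of the upper face. It starts lying on the sloping rack, its rim resting against the rack's lip, beside the petri dish (at either side of it)
- slope_rack: fixed grey-painted metal rack, left or right, 240 mm wide (its y): a smooth board sloping up at 35 degrees towards its own +x (roughly away from the robot), with a 7 mm lip at the low edge nearest the robot. Origin: on the worktop under its middle, z up. The board's face starts at the lip (x -40, z 22 mm) and runs 92 mm up; its normal is (-0.574, 0, 0.819) in this frame. Nothing stands above it
- photo_board: fixed flat grey photo board lying on the worktop, 140 mm (its x) by 200 mm (its y), 5 mm thick, with fine black corner marks round the plinth's place in its middle (plinth's long side along the board's long side, y) and scale ticks along its near edge. Origin: centre of its underside, z up; its top is 5 mm above the origin
- petri: bystander: loose shallow petri dish with lid, 68 mm in diameter, 15 mm high, lying on the sloping rack about 116 mm from the disc; leave it. Origin: centre of its underside
- dropper: bystander: small standing dropper bottle, 33 mm in diameter, 85 mm high, near the left side. Origin: centre of its underside
- vial: bystander: small standing specimen vial, 23 mm in diameter, 60 mm high, near the right side. Origin: centre of its underside
- tape: bystander: roll of tape lying flat, 96 mm in diameter, 25 mm high, at the front right. Origin: centre of its underside
- marker: bystander: marker pen lying at the front left, 135 mm long (its y), 16 mm thick. Origin: centre of its underside
Mind the look-alikes: they are no part of the job. Leave any black or orange look-alike of the disc alone.

How it is judged:
By the outcome, as a careful person would: the job done as asked, in the order asked, and still so for the second after the job is handed in, with the robot touching nothing.
It also fails if it takes over 56 s, if anything falls off the work surface, if the arm or the gripper's body presses on something with over 40 N, if the wrist force passes 120 N, or if a joint passes its speed limit or range.

ROBOT

A 6-joint arm with a two-finger parallel gripper is mounted at the origin on a cart in front of the work surface, level with it; the furniture and walls round the work are solid. World frame = base frame: x ahead of the robot, y to its left, z up, the work surface at z = 0. Lengths are in m, angles in rad, forces in N, time in s.
With the tool pointing down it reaches from about 0.4 to 0.825 m from the base axis. Payload 7 kg.
Tool frame: the origin (TCP) lies on the centre line of the jaws, within the pads' length; the fingertips stand 22 mm ahead of it and the grasp point (between the pads) lies 3 mm ahead of it (arm.tcp_to_tips is the distance from the TCP to the fingertips, in m); z points along the fingers, y is the line along which they close (so a half turn about z gives the same grasp; the last joint's range is limited). The gripper opens to 88 mm and grips with 3 to 60 N. Pads are 19 mm wide; open, the fingers measure 130 mm over their backs; the gripper's body (78 mm by 193 mm) begins 47 mm behind the grasp point.
Start: joints at [-1.013, 0.359, 0.012, 0, -1.224, -0.288], TCP at [0.18, -0.651, 0.249] pointing down, gripper open.
Joint ranges: [-3.07, 3.07], [-1.43, 2.12], [-1.02, 1.25], [-3.03, 1.67], [-3.05, -0], [-3.03, 3.03]. Speed limits (rad/s): [2.39, 2.39, 3.01, 3.14, 3.14, 3.14].

INTERFACE

Orientations are given as [roll, pitch, yaw] about the fixed x, y, z axes, in that order (R = Rz(yaw) Ry(pitch) Rx(roll)).
In Python, from station import arm gives the robot as it stands.
- The arm moves only by the tool jog_arm, never from a script. Its argument "targets" is a list of rows, each an object of numbers: "dx", "dy", "dz": the shift along the tool's x, y, z in mm; "rx", "ry", "rz": the turn, a rotation vector about the tool's x, y, z in rad; "gripper": the closure, from 0 (fully open) to 1 (shut). In form: [{"dx": .., "dy": .., "dz": .., "rx": .., "ry": .., "rz": .., "gripper": ..}, ...]. A call has exactly 8 rows; each row is the pose to reach, as a shift and turn from the pose commanded when the call began, along the tool's axes at that moment; what a row does not reach only later rows make up. A row lasts 1/12 s, in which the tool goes at most 41.7 mm and 7.16 degrees, less where a joint would pass 70% of its speed; a pose out of reach is approached as far as the arm can. A call with a gripper value outside its range is refused whole. The fingers move at their own pace and stop on an object; "force" is the grip in N (left out, the last holds). Time passes only in rows, so rows that repeat a pose let the fingers close, or fill a call up. It gives the time, the measured TCP pose, the force, the opening and the grip force at its end, in the units of the state.
- arm.get_state(): the state, without advancing time (a new reading comes with each control period).
- arm.grab_frame(name): name is "side" or "top"; returns a dict with "frame" (384x512x3 uint8, red, green, blue), "z_map" (384x512 float32, m along the optical axis (not along the pixel's ray), 0 where there is no reading), "fx", "fy", "cx", "cy" (pixels), "view" (4x4, takes a point from world to camera coordinates). Camera axes: x right, y down, z forward; pixel columns grow to the right and rows downward; lengths in m; the calibration is good to about 2 mm. A picture is of the moment at which its call begins.
- arm.job_done(): hands the job in; it is judged then, once.
The state is a dict: "t": time; "q": joint angles; "qd": joint speeds; "joint_efforts": joint torques, N m; "eef_pos": TCP position; "ee_rot": TCP orientation; "force": force on the tool from outside, world axes, zero at the start; "moment": the same for the moment, N m; "width": finger opening in m; "gripper_force": force on a finger pad.
Only numpy, scipy, OpenCV 4.12 (cv2) and the standard library are available. Lean on these libraries where they do the work, as an engineer would, in place of code of your own. Each camera call takes 0.05 s, during which the arm holds its last target. There are 200 camera calls.

## Working session

There is one attempt and no reset: what is moved stays moved. The work goes in short steps, Python scripts to look and compute and a tool call to move; the robot and the scene stay as the last step left them, time stands still between calls to the robot, and variables do not carry over. Pictures are saved under pics/ and viewed, at most 13 in all, crops included, and the job is handed in when it is done.

Besides the shell and the picture viewer there is one more tool, called in YAML: its name, and indented under it one key for each argument. jog_arm: Moves the arm, as the interface text tells. Its arguments: {"type":"object","properties":{"targets":{"type":"array","items":{"type":"object","properties":{"dx":{"type":"number"},"dy":{"type":"number"},"dz":{"type":"number"},"rx":{"type":"number"},"ry":{"type":"number"},"rz":{"type":"number"},"gripper":{"type":"number"}}}},"force":{"type":"number"}},"required":["targets"]}

```bash
ls; mkdir -p pics; python3 - <<'E'
from station import arm
import cv2,numpy as np
s=arm.get_state();print(s['t'],s['eef_pos'],s['ee_rot'],s['width'],arm.tcp_to_tips)
for n in('side','top'):
    f=arm.grab_frame(n);np.savez(f'{n}0.npz',**f)
    cv2.imwrite(f'pics/{n}0.png',cv2.resize(f['frame'][:,:,::-1],(768,576),interpolation=cv2.INTER_CUBIC))
    V=f['view'];print(n,f['fx'],f['cx'],f['cy'],(-V[:3,:3].T@V[:3,3]).round(3),V[2,:3].round(3))
E
```

```text
pics
0.0 [ 0.1797497  -0.65014965  0.24763314] [ 3.13994581e+00 -1.51606495e-04 -2.87190055e+00] 0.08742644936328688 0.022
side 423.300066327265 254.49201981217303 197.5430947233021 [ 0.541 -0.876  0.525] [-0.058  0.876 -0.479]
top 467.001127193672 253.76552752824657 199.21023686803113 [0.352 0.025 1.294] [ 0.107 -0.02  -0.994]
```

View pics/top0.png

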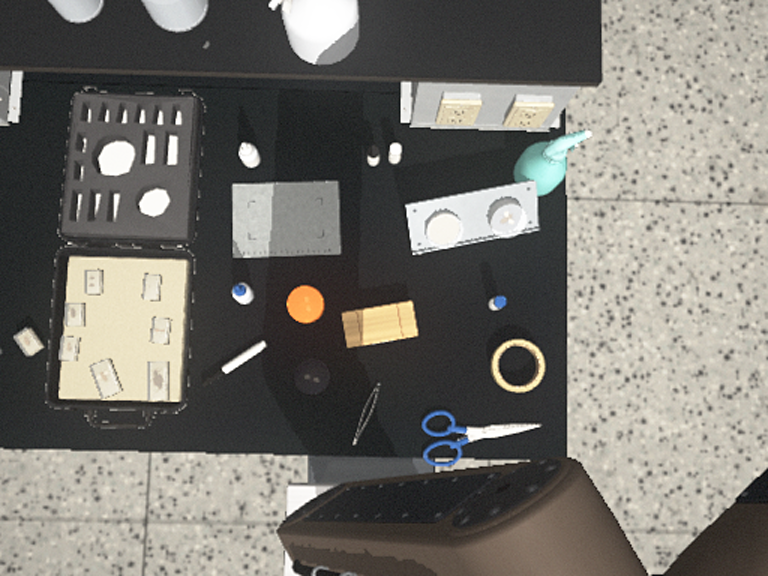

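View pics/side0.png

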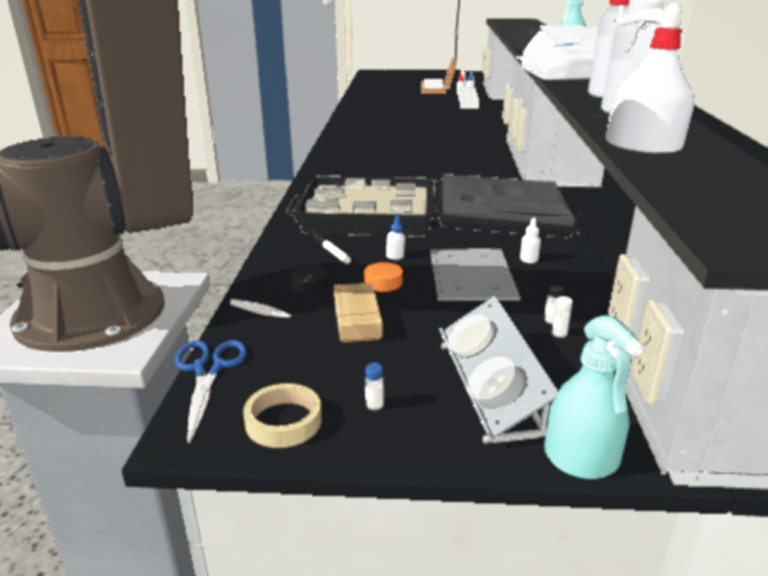

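The top view (768 px scale) shows the board at about (287,219), the plinth at (380,324) and the rack at (472,217). Two round items lie on the rack, at (443,229) and (507,217). The right-hand one seems to show an insect, so I'll zoom in and measure.

```bash
cat > h.py <<'E'
import numpy as np,cv2
from scipy.spatial.transform import Rotation as R
def load(n): return dict(np.load(n))
def cast(f,uv,z):
    uv=np.atleast_2d(uv).astype(float);V=f['view'];c=-V[:3,:3].T@V[:3,3]
    d=np.c_[(uv[:,0]-f['cx'])/f['fx'],(uv[:,1]-f['cy'])/f['fy'],np.ones(len(uv))]@V[:3,:3]
    return c+d*((z-c[2])/d[:,2])[:,None]
def cloud(f):
    h,w=f['z_map'].shape;u,v=np.meshgrid(np.arange(w),np.arange(h));z=f['z_map']
    P=np.stack([(u-f['cx'])/f['fx']*z,(v-f['cy'])/f['fy']*z,z],-1);V=f['view']
    return (P-V[:3,3])@V[:3,:3]
def big(m,box):
    k=np.zeros_like(m);x0,y0,x1,y1=box;k[y0:y1,x0:x1]=m[y0:y1,x0:x1]
    c=max(cv2.findContours(k,cv2.RETR_EXTERNAL,cv2.CHAIN_APPROX_NONE)[0],key=cv2.contourArea)
    return c
E
python3 - <<'E'
from h import *
t=load('top0.npz');s=load('side0.npz')
a=cv2.resize(t['frame'][110:180,260:370,::-1],(770,490),interpolation=cv2.INTER_CUBIC)
b=cv2.resize(s['frame'][190:300,280:380,::-1],(500,550),interpolation=cv2.INTER_CUBIC)
cv2.imwrite('pics/c1.png',cv2.resize(a,(440,280)));
o=np.zeros((550,790,3),np.uint8);o[:280,:440]=cv2.resize(a,(440,280));o[:385,440:790]=cv2.resize(b,(350,385));cv2.imwrite('pics/c1.png',o[:400])
C=cloud(t);hsv=cv2.cvtColor(t['frame'],cv2.COLOR_RGB2HSV)
# plinth top
m=((hsv[...,1]>60)&(hsv[...,2]>90)&(hsv[...,0]<30)).astype(np.uint8)
m&=((C[...,2]>.027)).astype(np.uint8)
c=big(m,(220,195,285,240));r=cv2.minAreaRect(c);p=cast(t,cv2.boxPoints(r),.034)
print('plinth',cast(t,[r[0]],.034),np.degrees(np.arctan2(*(np.diff(p[:,:2],axis=0)[:,::-1].T))),np.linalg.norm(np.diff(p,axis=0),axis=1),np.median(C[...,2][m[:, :]>0]))
# board
g=((hsv[...,1]<50)&(hsv[...,2]>45)).astype(np.uint8)
c=big(g,(145,110,235,180));r=cv2.minAreaRect(c);p=cast(t,cv2.boxPoints(r),.005)
print('board',cast(t,[r[0]],.005),np.degrees(np.arctan2(*(np.diff(p[:,:2],axis=0)[:,::-1].T))),np.linalg.norm(np.diff(p,axis=0),axis=1))
# rack
c=big(g,(265,115,362,175));r=cv2.minAreaRect(c);bp=cv2.boxPoints(r)
print('rack px',bp,[C[int(y),int(x)].round(3) for x,y in bp])
for u,v in [(280,160),(285,135),(338,125),(338,160),(316,140)]: print(u,v,C[v,u].round(4))
E
```

```text
plinth [[0.44225339 0.00279086 0.034     ]] [ -78.59645709 -169.05756326  101.28548455] [0.12968269 0.06453512 0.12901243] 0.8095640709740648
board [[0.64040575 0.19363583 0.005     ]] [ -88.23648112 -178.27614959   91.56714479] [0.23106323 0.19746363 0.22739407]
rack px [[264.99997 174.     ]
 [264.99997 115.     ]
 [360.99997 115.     ]
 [360.99997 174.     ]] [array([ 0.564, -0.027, -0.005]), array([ 0.733, -0.023,  0.001]), array([ 0.713, -0.274,  0.096]), array([ 0.571, -0.297,  0.002])]
280 160 [ 0.5984 -0.0689  0.0327]
285 135 [ 0.6601 -0.0785  0.0676]
338 125 [ 0.6914 -0.221   0.0694]
338 160 [ 0.6088 -0.2349  0.0029]
316 140 [ 0.652  -0.1642  0.0543]
```

View pics/c1.png

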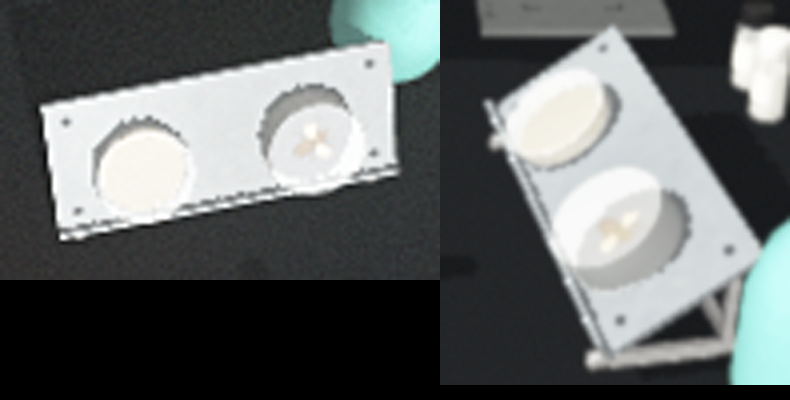

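The clear disc with the insect is the right-hand item (crop ~(315,145), giving native px ≈(338.7,146)). The opaque one on the left is the petri dish. Next I'll refine the board, rack and disc positions.

```bash
python3 - <<'E'
from h import *
t=load('top0.npz');s=load('side0.npz');C=cloud(t);g=cv2.cvtColor(t['frame'],cv2.COLOR_RGB2GRAY)
print(g[145,150:232:4], g[150,262:268])
m=(g>62).astype(np.uint8);m=cv2.morphologyEx(m,cv2.MORPH_CLOSE,np.ones((3,3)))
c=big(m,(148,112,235,178));r=cv2.minAreaRect(c);p=cast(t,cv2.boxPoints(r),.005)
print('board px',r,'\n',p.round(4),p.mean(0).round(4),np.degrees(np.arctan2(*(np.diff(p[:,:2],axis=0)[:,::-1].T))),np.linalg.norm(np.diff(p,axis=0),axis=1))
m=(g>120).astype(np.uint8);hsv=cv2.cvtColor(t['frame'],cv2.COLOR_RGB2HSV);m[hsv[...,1]>60]=0
c=big(m,(262,112,362,178));q=cv2.approxPolyDP(c,4,True)[:,0];print('rack poly',q.tolist())
k=np.zeros_like(m);cv2.drawContours(k,[c],-1,1,-1);k=cv2.erode(k,np.ones((5,5)))
for x,y in [(284,151),(338,142)]: cv2.circle(k,(x,y),16,0,-1)
P=C[k>0];P=P[np.isfinite(P).all(1)&(P[:,2]>.01)]
for _ in range(4):
    A=np.c_[P[:,:2],np.ones(len(P))];w=np.linalg.lstsq(A,P[:,2],rcond=None)[0];e=P[:,2]-A@w;P=P[abs(e)<max(2*e.std(),.002)]
n=np.array([-w[0],-w[1],1]);n/=np.linalg.norm(n);print('plane n',n.round(4),'tilt',np.degrees(np.arccos(n[2])),'yaw',np.degrees(np.arctan2(-n[1],-n[0])),'c',w,len(P),e.std())
# z above plane for disc area
d=(C@n)-w[2]*n[2]
print((d[134:162:3,324:356:3]*1000).round(0))
print((d[138:166:4,270:300:4]*1000).round(0))
E
```

```text
[ 49  55 201 208 207 211 205 202 136 139 140 142 142 142 147 137 141 135
 137  80  36] [50 54 45 51 52 51]
board px ((190.39414978027344, 145.61268615722656), (50.0380744934082, 72.33968353271484), 88.21009063720703) 
 [[0.703  0.2875 0.005 ]
 [0.7156 0.0845 0.005 ]
 [0.5727 0.0758 0.005 ]
 [0.5608 0.2765 0.005 ]] [0.638  0.1811 0.005 ] [ -86.42794544 -176.51488428   93.40844143] [0.20336023 0.14319438 0.20102928]
rack poly [[357, 120], [270, 136], [275, 169], [358, 153]]
plane n [-0.5381 -0.1359  0.8319] tilt 33.71073450696704 yaw 14.170559564223538 c [ 0.64688613  0.16333373 -0.33974751] 847 0.003848068877155462
[[  1.   0.   2.   0.   8.  10.   8.   3.   3.  -1.  -1.]
 [  2.   5.  11.  21.  28.  23.  22.  27.   3.   6.  -0.]
 [ -3.   8.  20.  26.  26.  26.  21.  23.  22.   0.  -0.]
 [  1.  17.  25.  23.  23.  22.  24.  26.  26.  -0.   1.]
 [ -3.  21.  24.  25.  20.  19.  25.  26.  23.   2.  -3.]
 [ -2.  23.  26.  26.  24.  23.  22.  20.  20.   1.   1.]
 [  1.  24.  25.  26.  23.  24.  24.  20.  25.  -4.   4.]
 [  1.  -5.  21.  25.  19.  26.  26.  24.   3. -18. -13.]
 [  2.   5.   3.   7.  22.  22. -14. -12. -12. -12. -11.]
 [-17. -15. -11. -10.  -8. -11. -11. -12.  -2.  -5. -11.]]
[[ 1.000e+00  1.000e+00 -3.000e+00 -3.000e+00 -3.000e+00  0.000e+00
  -3.000e+00 -0.000e+00]
 [-6.800e+01 -3.000e+00 -5.000e+00 -2.000e+00 -2.000e+00 -2.000e+00
   8.000e+00  1.200e+01]
 [-6.200e+01 -4.000e+00 -3.000e+00  4.000e+00  6.000e+00  1.700e+01
   1.200e+01  1.000e+01]
 [-5.200e+01  0.000e+00 -0.000e+00 -1.000e+00  1.167e+03  1.500e+01
   1.200e+01  1.000e+01]
 [-4.600e+01 -4.000e+00 -1.000e+00 -4.000e+00  1.000e+01  1.300e+01
   1.500e+01  1.300e+01]
 [-4.000e+01 -2.000e+00 -4.000e+00 -1.000e+00  1.200e+01  1.300e+01
   1.700e+01  1.400e+01]
 [-3.100e+01 -7.000e+00 -3.000e+00 -2.000e+00 -6.000e+00  1.400e+01
   1.100e+01  1.400e+01]]
```

```bash
python3 - <<'E'
from h import *
t=load('top0.npz');s=load('side0.npz');C=cloud(t);g=cv2.cvtColor(t['frame'],cv2.COLOR_RGB2GRAY)
for n,f,box in(('top',t,(156,122,226,170)),('side',s,(285,165,350,202))):
    gg=cv2.cvtColor(f['frame'],cv2.COLOR_RGB2GRAY);x0,y0,x1,y1=box
    b=cv2.morphologyEx(gg,cv2.MORPH_BLACKHAT,np.ones((5,5)))[y0:y1,x0:x1]
    lab=cv2.connectedComponentsWithStats((b>22).astype(np.uint8),connectivity=8)
    for st,ce in zip(lab[2][1:],lab[3][1:]):
        if 3<=st[4]<40: print(n,st.tolist(),(ce+[x0,y0]).round(1),cast(f,ce+[x0,y0],.005)[0,:2].round(4))
# rack: edges via plane at slope; low edge z~.029 (lip top), high edge z=.022+.092*sin35
for nm,a,b,z in(('low',(275,169),(358,153),.026),('high',(270,136),(357,120),.0748)):
    p=cast(t,[a,b],z);v=p[0]-p[1];print(nm,p.round(4).tolist(),np.degrees(np.arctan2(v[1],v[0]))-90,np.linalg.norm(v))
E
cat > disc.py <<'E'
from h import *
t=load('top0.npz');C=cloud(t)
yaw=np.radians(10.5)
def fit(yaw):
    n=np.array([-.574*np.cos(yaw),-.574*np.sin(yaw),.819]);return n
n=fit(yaw);sub=C[128:166,264:362].reshape(-1,3)
h=sub@n
# rack plane offset: mode of h
hist,e=np.histogram(h,np.arange(h.mean()-.1,h.mean()+.1,.002));print([(round(e[i],3),hist[i]) for i in np.argsort(-hist)[:6]])
E
python3 disc.py
python3 - <<'E'
from h import *
t=load('top0.npz');C=cloud(t);hsv=cv2.cvtColor(t['frame'],cv2.COLOR_RGB2HSV)
m=(hsv[...,0]>75)&(hsv[...,0]<100)&(hsv[...,1]>60)&(hsv[...,2]>80);P=C[m];P=P[(P[:,0]>.5)&(P[:,2]>0)&(P[:,2]<.5)]
for lo,hi in((0,.05),(.05,.1),(.1,.15),(.15,.2),(.2,.3)):
    q=P[(P[:,2]>=lo)&(P[:,2]<hi)]
    if len(q):print('bottle',lo,len(q),q.min(0).round(3),q.max(0).round(3))
E
```

```text
top [9, 11, 5, 6, 9] [166.6 135. ] [0.666  0.2491]
top [55, 10, 4, 4, 7] [213.1 132.9] [0.676  0.1188]
top [9, 33, 6, 5, 12] [166.5 157.7] [0.6014 0.2464]
top [59, 32, 1, 4, 4] [215.  155.5] [0.6114 0.1115]
top [0, 39, 4, 7, 11] [157.3 164.5] [0.5815 0.2712]
top [6, 46, 2, 2, 3] [162.3 168.3] [0.5709 0.2567]
side [14, 5, 2, 2, 3] [299.3 170.3] [0.5979 0.2463]
side [31, 35, 8, 2, 13] [319.7 200.5] [0.6442 0.068 ]
side [48, 35, 4, 2, 6] [334.2 200.7] [0.6806 0.0695]
low [[0.5741, -0.0561, 0.026], [0.6255, -0.2858, 0.026]] 12.610476896232967 0.2354223690147734
high [[0.6544, -0.0379, 0.0748], [0.7052, -0.2712, 0.0748]] 12.29050026586124 0.2387305723210295
[(np.float64(-0.306), np.int64(473)), (np.float64(-0.308), np.int64(395)), (np.float64(-0.304), np.int64(360)), (np.float64(-0.31), np.int64(241)), (np.float64(-0.29), np.int64(162)), (np.float64(-0.302), np.int64(160))]
bottle 0 89 [ 0.694 -0.343  0.   ] [ 0.804 -0.244  0.05 ]
bottle 0.05 398 [ 0.694 -0.328  0.05 ] [ 0.776 -0.245  0.1  ]
bottle 0.1 143 [ 0.711 -0.321  0.1  ] [ 0.761 -0.259  0.15 ]
bottle 0.15 38 [ 0.723 -0.322  0.152] [ 0.76  -0.264  0.192]
```

```bash
cat > disc.py <<'E'
from h import *
t=load('top0.npz');C=cloud(t)
for yd in (12.4,):
    y=np.radians(yd);n=np.array([-.574*np.cos(y),-.574*np.sin(y),.819]);ex=np.array([.819*np.cos(y),.819*np.sin(y),.574]);ey=np.array([-np.sin(y),np.cos(y),0])
    sub=C[128:166,264:362].reshape(-1,3);h=sub@n
    hist,e=np.histogram(h,np.arange(-.36,-.24,.002));h0=np.median(h[abs(h-e[hist.argmax()]-.001)<.005])
    k=abs(h-h0-.024)<.008;P=sub[k];P=P[P[:,1]<-.17]
    a=np.c_[P@ey,P@ex].astype(np.float32);(cc,r)=cv2.minEnclosingCircle(a)
    # 2nd-98th pct centre
    b=np.percentile(a,[1,99],axis=0);c=b.mean(0)
    for q in (cc,c,a.mean(0)):
        print(yd,len(P),r,'top ctr',(ey*q[0]+ex*q[1]+n*(h0+.024)).round(4),'ext',(b[1]-b[0]).round(4),'h0',h0)
    # expected from lip: lip at face start
    print('slope coordinate of low edge', cast(t,[(275,169),(358,153)],.026)@ex, 'disc',cc[1],a[:,1].mean())
    w=sub[(abs(h-h0)<.005)]; print('face pts ex range',np.percentile(w@ex,[1,99]), 'ey',np.percentile(w@ey,[1,99]),'disc ey',cc[0])
E
python3 disc.py
```

```text
12.4 452 0.03464650362730026 top ctr [ 0.6333 -0.2242  0.0619] ext [0.0637 0.0633] h0 -0.30059696657693435
12.4 452 0.03464650362730026 top ctr [ 0.6331 -0.2242  0.0618] ext [0.0637 0.0633] h0 -0.30059696657693435
12.4 452 0.03464650362730026 top ctr [ 0.6337 -0.2233  0.0624] ext [0.0637 0.0633] h0 -0.30059696657693435
slope coordinate of low edge [0.46429134 0.46499963] disc 0.5025455355644226 0.5032883
face pts ex range [0.42889125 0.5590581 ] ey [-0.41680486 -0.17781072] disc ey -0.3549902141094208
```

jog_arm:
  targets:
    - {"dz":0}
    - {"dz":-30}
    - {"dz":-60}
    - {"dz":-60}
    - {"dz":-60}
    - {"dz":-60}
    - {"dz":-60}
    - {"dz":-60}

```text
invalid input at $.targets[0]: expected keys dx, dy, dz, rx, ry, rz, gripper
```

```bash
cat >> h.py <<'E'
from station import arm
def down(yawdeg): return R.from_euler('xyz',[np.pi,0,np.radians(yawdeg)])
def plan(pos,rot):
    s=arm.get_state();T=R.from_euler('xyz',s['ee_rot']);d=T.inv().apply(np.array(pos)-s['eef_pos'])*1000
    print('t',round(s['t'],2),'F',s['force'].round(1) if hasattr(s['force'],'round') else s['force'],'w',round(s['width'],4),'| shift',d.round(1),'rot',(T.inv()*rot).as_rotvec().round(4),'q6',round(s['q'][5],2))
E
python3 -c "
from h import *
plan([.442,.003,.15],down(-78.9))"
```

```text
t 0.1 F [ 0.5 -0.  -0.6] w 0.0878 | shift [-426.8  559.6   98.5] rot [ 1.3000e-03  1.0000e-03 -1.4948e+00] q6 -0.29
```

jog_arm:
  targets:
    - {"dx":-427,"dy":560,"dz":30,"rx":0,"ry":0,"rz":-1.495,"gripper":0}
    - {"dx":-427,"dy":560,"dz":30,"rx":0,"ry":0,"rz":-1.495,"gripper":0}
    - {"dx":-427,"dy":560,"dz":30,"rx":0,"ry":0,"rz":-1.495,"gripper":0}
    - {"dx":-427,"dy":560,"dz":30,"rx":0,"ry":0,"rz":-1.495,"gripper":0}
    - {"dx":-427,"dy":560,"dz":30,"rx":0,"ry":0,"rz":-1.495,"gripper":0}
    - {"dx":-427,"dy":560,"dz":30,"rx":0,"ry":0,"rz":-1.495,"gripper":0}
    - {"dx":-427,"dy":560,"dz":30,"rx":0,"ry":0,"rz":-1.495,"gripper":0}
    - {"dx":-427,"dy":560,"dz":30,"rx":0,"ry":0,"rz":-1.495,"gripper":0}

```text
t: 0.77
eef_pos: [0.3039, -0.3396, 0.2341]
ee_rot: [3.142, 0.0, -1.866]
force: [1.2, -1.0, 0.3]
width: 0.088
gripper_force: 0.0
```

```bash
python3 -c "
from h import *
plan([.442,.003,.15],down(-78.9))"
```

```text
t 0.77 F [ 1.2 -1.   0.3] w 0.088 | shift [-368.   -32.4   84.2] rot [ 0.00e+00  2.00e-04 -4.89e-01] q6 0.11
```

jog_arm:
  targets:
    - {"dx":-368,"dy":-32,"dz":84,"rx":0,"ry":0,"rz":-0.489,"gripper":0}
    - {"dx":-368,"dy":-32,"dz":84,"rx":0,"ry":0,"rz":-0.489,"gripper":0}
    - {"dx":-368,"dy":-32,"dz":84,"rx":0,"ry":0,"rz":-0.489,"gripper":0}
    - {"dx":-368,"dy":-32,"dz":84,"rx":0,"ry":0,"rz":-0.489,"gripper":0}
    - {"dx":-368,"dy":-32,"dz":84,"rx":0,"ry":0,"rz":-0.489,"gripper":0}
    - {"dx":-368,"dy":-32,"dz":84,"rx":0,"ry":0,"rz":-0.489,"gripper":0}
    - {"dx":-368,"dy":-32,"dz":84,"rx":0,"ry":0,"rz":-0.489,"gripper":0}
    - {"dx":-368,"dy":-32,"dz":84,"rx":0,"ry":0,"rz":-0.489,"gripper":0}

```text
t: 1.43
eef_pos: [0.4269, -0.0385, 0.1603]
ee_rot: [-3.141, 0.0, -1.382]
force: [1.9, -0.7, 0.4]
width: 0.0877
gripper_force: 0.0
```

```bash
python3 -c "
from h import *
plan([.442,.003,.06],down(-78.9))"
```

```text
t 1.43 F [ 1.9 -0.7  0.4] w 0.0877 | shift [-37.9 -22.5 100.3] rot [-0.0007  0.0002 -0.0052] q6 -0.19
```

jog_arm:
  targets:
    - {"dx":-38,"dy":-22.5,"dz":5,"rx":0,"ry":0,"rz":-0.005,"gripper":0}
    - {"dx":-38,"dy":-22.5,"dz":15,"rx":0,"ry":0,"rz":-0.005,"gripper":0}
    - {"dx":-38,"dy":-22.5,"dz":40,"rx":0,"ry":0,"rz":-0.005,"gripper":0}
    - {"dx":-38,"dy":-22.5,"dz":65,"rx":0,"ry":0,"rz":-0.005,"gripper":0}
    - {"dx":-38,"dy":-22.5,"dz":85,"rx":0,"ry":0,"rz":-0.005,"gripper":0}
    - {"dx":-38,"dy":-22.5,"dz":90,"rx":0,"ry":0,"rz":-0.005,"gripper":0}
    - {"dx":-38,"dy":-22.5,"dz":90,"rx":0,"ry":0,"rz":-0.005,"gripper":0}
    - {"dx":-38,"dy":-22.5,"dz":90,"rx":0,"ry":0,"rz":-0.005,"gripper":0}

```text
t: 2.1
eef_pos: [0.4421, 0.0009, 0.0709]
ee_rot: [3.141, -0.0, -1.378]
force: [-0.3, 0.9, 0.3]
width: 0.0877
gripper_force: 0.0
```

```bash
python3 -c "
from h import *
plan([.442,.003,.0265],down(-78.9))
f=arm.grab_frame('side');np.savez('side1.npz',**f)
cv2.imwrite('pics/s1.png',cv2.resize(f['frame'][120:250,150:300,::-1],(750,650))[:600])"
```

```text
t 2.1 F [-0.3  0.9  0.3] w 0.0877 | shift [-2.1 -0.3 44.4] rot [ 0.0002 -0.0003 -0.0005] q6 -0.26
```

View pics/s1.png

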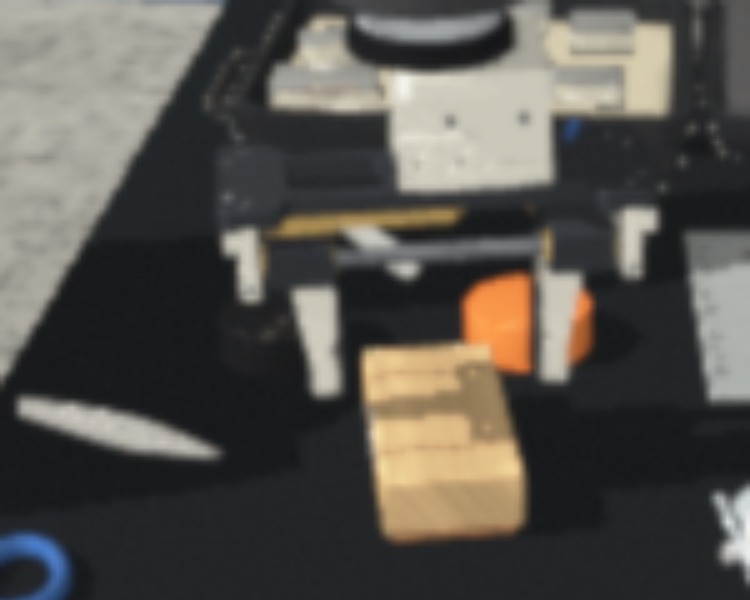

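The view shows the fingers straddling the plinth with clearance on both sides (tips at about (325,390) and (555,375)). I'll go down and close.

jog_arm:
  targets:
    - {"dx":-2,"dy":0,"dz":15,"rx":0,"ry":0,"rz":0,"gripper":0}
    - {"dx":-2,"dy":0,"dz":30,"rx":0,"ry":0,"rz":0,"gripper":0}
    - {"dx":-2,"dy":0,"dz":40,"rx":0,"ry":0,"rz":0,"gripper":0}
    - {"dx":-2,"dy":0,"dz":44,"rx":0,"ry":0,"rz":0,"gripper":0}
    - {"dx":-2,"dy":0,"dz":44,"rx":0,"ry":0,"rz":0,"gripper":0}
    - {"dx":-2,"dy":0,"dz":44,"rx":0,"ry":0,"rz":0,"gripper":0}
    - {"dx":-2,"dy":0,"dz":44,"rx":0,"ry":0,"rz":0,"gripper":0.2}
    - {"dx":-2,"dy":0,"dz":44,"rx":0,"ry":0,"rz":0,"gripper":0.35}
  force: 20

```text
t: 2.82
eef_pos: [0.442, 0.0031, 0.0273]
ee_rot: [-3.14, 0.0, -1.378]
force: [0.5, -0.5, -0.1]
width: 0.0797
gripper_force: 0.0
```

jog_arm:
  targets:
    - {"dx":0,"dy":0,"dz":0,"rx":0,"ry":0,"rz":0,"gripper":0.4}
    - {"dx":0,"dy":0,"dz":0,"rx":0,"ry":0,"rz":0,"gripper":0.5}
    - {"dx":0,"dy":0,"dz":0,"rx":0,"ry":0,"rz":0,"gripper":0.5}
    - {"dx":0,"dy":0,"dz":0,"rx":0,"ry":0,"rz":0,"gripper":0.5}
    - {"dx":0,"dy":0,"dz":0,"rx":0,"ry":0,"rz":0,"gripper":0.5}
    - {"dx":0,"dy":0,"dz":-5,"rx":0,"ry":0,"rz":0,"gripper":0.5}
    - {"dx":0,"dy":0,"dz":-20,"rx":0,"ry":0,"rz":0,"gripper":0.5}
    - {"dx":0,"dy":0,"dz":-40,"rx":0,"ry":0,"rz":0,"gripper":0.5}

```text
t: 3.48
eef_pos: [0.4401, 0.0023, 0.0658]
ee_rot: [3.138, -0.001, -1.378]
force: [0.4, -0.2, -1.7]
width: 0.0641
gripper_force: 20.0
```

```bash
python3 -c "
from h import *
plan([.6385,.181,.15],down(-86.5))
f=arm.grab_frame('side');np.savez('side2.npz',**f)
cv2.imwrite('pics/s2.png',cv2.resize(f['frame'][100:250,150:350,::-1],(800,600)))"
```

```text
t 3.48 F [ 0.4 -0.2 -1.7] w 0.0641 | shift [-137.3 -228.6  -85.2] rot [ 0.0038 -0.001   0.1315] q6 -0.26
```

View pics/s2.png

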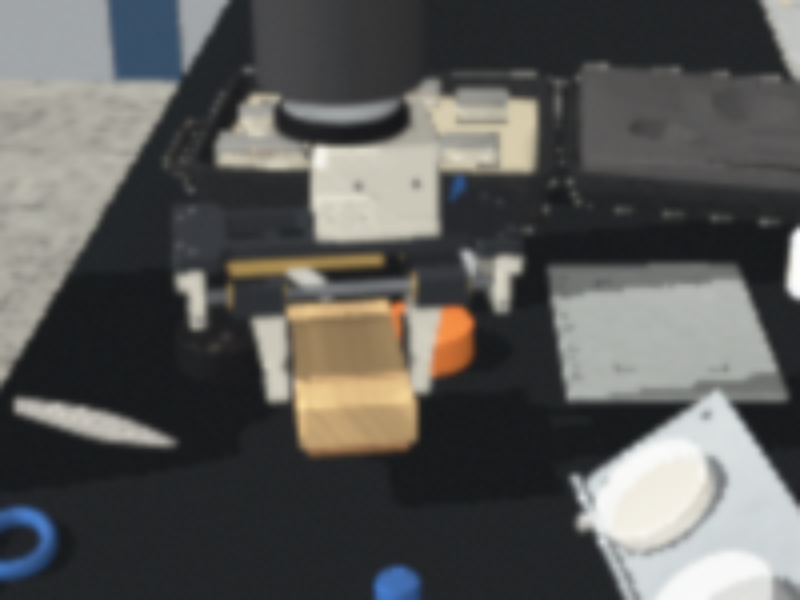

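The plinth is held level (opening 64 mm). I'll carry it over the board.

jog_arm:
  targets:
    - {"dx":0,"dy":0,"dz":-40,"rx":0,"ry":0,"rz":0,"gripper":0.5}
    - {"dx":-5,"dy":-9,"dz":-75,"rx":0,"ry":0,"rz":0,"gripper":0.5}
    - {"dx":-23,"dy":-38,"dz":-85,"rx":0.002,"ry":0,"rz":0.03,"gripper":0.5}
    - {"dx":-43,"dy":-72,"dz":-85,"rx":0.002,"ry":0,"rz":0.06,"gripper":0.5}
    - {"dx":-64,"dy":-106,"dz":-85,"rx":0.004,"ry":0,"rz":0.09,"gripper":0.5}
    - {"dx":-85,"dy":-141,"dz":-85,"rx":0.004,"ry":0,"rz":0.131,"gripper":0.5}
    - {"dx":-105,"dy":-175,"dz":-85,"rx":0.004,"ry":0,"rz":0.131,"gripper":0.5}
    - {"dx":-124,"dy":-206,"dz":-85,"rx":0.004,"ry":0,"rz":0.131,"gripper":0.5}

```text
t: 4.2
eef_pos: [0.6211, 0.1655, 0.1512]
ee_rot: [-3.138, 0.0, -1.509]
force: [0.5, -0.4, -1.0]
width: 0.0641
gripper_force: 20.0
```

```bash
python3 -c "
from h import *
plan([.6385,.181,.07],down(-86.5))"
```

```text
t 4.2 F [ 0.5 -0.4 -1. ] w 0.0641 | shift [-14.3 -18.1  81.3] rot [-0.0037  0.0002  0.0007] q6 -0.5
```

jog_arm:
  targets:
    - {"dx":-8,"dy":-10,"dz":0,"rx":-0.004,"ry":0,"rz":0,"gripper":0.5}
    - {"dx":-14,"dy":-18,"dz":10,"rx":-0.004,"ry":0,"rz":0,"gripper":0.5}
    - {"dx":-14,"dy":-18,"dz":35,"rx":-0.004,"ry":0,"rz":0,"gripper":0.5}
    - {"dx":-14,"dy":-18,"dz":65,"rx":-0.004,"ry":0,"rz":0,"gripper":0.5}
    - {"dx":-14,"dy":-18,"dz":85,"rx":-0.004,"ry":0,"rz":0,"gripper":0.5}
    - {"dx":-14,"dy":-18,"dz":98,"rx":-0.004,"ry":0,"rz":0,"gripper":0.5}
    - {"dx":-14,"dy":-18,"dz":101,"rx":-0.004,"ry":0,"rz":0,"gripper":0.5}
    - {"dx":-14,"dy":-18,"dz":101,"rx":-0.004,"ry":0,"rz":0,"gripper":0.5}

```text
t: 4.87
eef_pos: [0.636, 0.1783, 0.0489]
ee_rot: [3.139, -0.001, -1.509]
force: [-0.5, 0.6, -1.5]
width: 0.0638
gripper_force: 20.0
```

```bash
python3 - <<'E'
from h import *
plan([.6385,.181,.0323],down(-86.5))
o=np.zeros((600,800,3),np.uint8)
f=arm.grab_frame('side');np.savez('side3.npz',**f);o[:,400:]=cv2.resize(f['frame'][140:215,280:360,::-1],(400,375),interpolation=cv2.INTER_CUBIC) if 0 else np.vstack([cv2.resize(f['frame'][140:215,280:360,::-1],(400,375),interpolation=cv2.INTER_CUBIC),np.zeros((225,400,3),np.uint8)])
f=arm.grab_frame('top');np.savez('top3.npz',**f);o[:300,:400]=cv2.resize(f['frame'][110:176,145:233,::-1],(400,300),interpolation=cv2.INTER_CUBIC)
cv2.imwrite('pics/s3.png',o[:380])
E
```

```text
t 4.87 F [-0.5  0.6 -1.5] w 0.0638 | shift [-2.6 -2.7 16.6] rot [ 0.003  -0.0011  0.0004] q6 -0.51
```

View pics/s3.png

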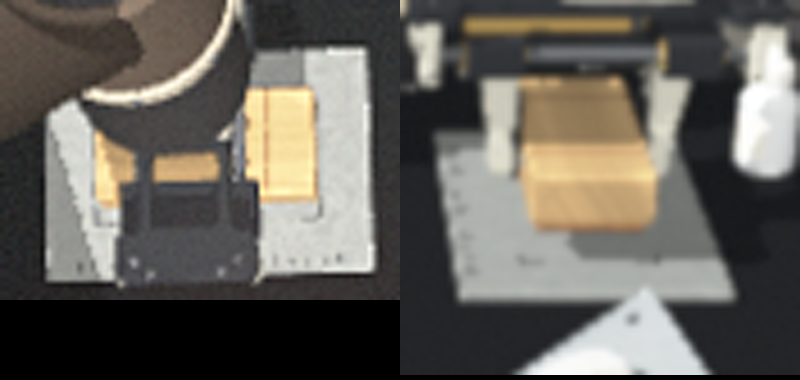

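```bash
cat > pm.py <<'E'
import sys
from h import *
f=load(sys.argv[1]);z=float(sys.argv[2]);pos=np.array([float(sys.argv[3]),float(sys.argv[4])]);yaw=np.radians(3.5)
hsv=cv2.cvtColor(f['frame'],cv2.COLOR_RGB2HSV)
m=(hsv[...,0]>5)&(hsv[...,0]<28)&(hsv[...,1]>70)&(hsv[...,2]>130)
C=cloud(f);m[:120]=0;m[178:]=0;m[:,:150]=0;m[:,230:]=0
v,u=np.nonzero(m);P=cast(f,np.c_[u,v],z)[:,:2]-pos
a=P@[np.cos(yaw),np.sin(yaw)];b=P@[-np.sin(yaw),np.cos(yaw)]
print(len(a),'x',np.percentile(a,[1,99]).round(4),'y',np.percentile(b,[1,99]).round(4),'  (nominal +-.032,.065 less ~half px)')
# right-end line angle: per-row max column
r=[(u[v==k].max(),k) for k in np.unique(v) if (v==k).sum()>8]
Q=cast(f,r,z)[2:-2];p=np.polyfit(Q[:,0],Q[:,1],1);print('end edge angle',np.degrees(np.arctan(p[0])),'y end mean',Q[:,1].mean())
l=[(k,v[u==k].max()) for k in np.unique(u) if k>200];Q=cast(f,l,z)[:-1];print('near edge x',Q[:,0].round(4))
E
python3 pm.py top3.npz .0556 .6385 .181
```

```text
556 x [-0.0354  0.0319] y [-0.0687  0.0604]   (nominal +-.032,.065 less ~half px)
end edge angle 5.242465353954791 y end mean 0.11311540796982078
near edge x [0.6179 0.6043 0.6044 0.6045 0.6073 0.6074 0.6074 0.6075 0.6076 0.6077
 0.6077 0.6078 0.6079]
```

The plinth sits about 4 mm low in y and 2 mm low in x relative to the marks. I'll correct that and lower it.

jog_arm:
  targets:
    - {"dx":-4,"dy":-2.5,"dz":0,"rx":0.003,"ry":-0.001,"rz":0,"gripper":0.5}
    - {"dx":-4,"dy":-2.5,"dz":3,"rx":0.003,"ry":-0.001,"rz":0,"gripper":0.5}
    - {"dx":-4,"dy":-2.5,"dz":6,"rx":0.003,"ry":-0.001,"rz":0,"gripper":0.5}
    - {"dx":-4,"dy":-2.5,"dz":9,"rx":0.003,"ry":-0.001,"rz":0,"gripper":0.5}
    - {"dx":-4,"dy":-2.5,"dz":11,"rx":0.003,"ry":-0.001,"rz":0,"gripper":0.5}
    - {"dx":-4,"dy":-2.5,"dz":13,"rx":0.003,"ry":-0.001,"rz":0,"gripper":0.5}
    - {"dx":-4,"dy":-2.5,"dz":14,"rx":0.003,"ry":-0.001,"rz":0,"gripper":0.5}
    - {"dx":-4,"dy":-2.5,"dz":14,"rx":0.003,"ry":-0.001,"rz":0,"gripper":0.5}

```text
t: 5.63
eef_pos: [0.6394, 0.1833, 0.0361]
ee_rot: [-3.139, 0.001, -1.509]
force: [-0.3, 0.6, -0.8]
width: 0.0639
gripper_force: 20.0
```

```bash
python3 - <<'E'
from h import *
plan([.6385,.181,.0323],down(-86.5))
f=arm.grab_frame('top');np.savez('top4.npz',**f)
E
python3 pm.py top4.npz .0425 .6385 .181
```

```text
t 5.63 F [-0.3  0.6 -0.8] w 0.0639 | shift [2.2 1.  3.8] rot [-0.0024  0.001   0.0009] q6 -0.51
529 x [-0.0336  0.0331] y [-0.0635  0.0649]   (nominal +-.032,.065 less ~half px)
end edge angle 4.384978765235006 y end mean 0.11783777792556982
near edge x [0.6069 0.607  0.6071 0.6071 0.6072 0.6073 0.6101 0.6102 0.6103 0.6104
 0.6104 0.6105]
```

Centred to within about 1 mm. Now to set it down.

jog_arm:
  targets:
    - {"dx":0,"dy":0,"dz":1,"rx":0,"ry":0,"rz":0,"gripper":0.5}
    - {"dx":0,"dy":0,"dz":2,"rx":0,"ry":0,"rz":0,"gripper":0.5}
    - {"dx":0,"dy":0,"dz":3,"rx":0,"ry":0,"rz":0,"gripper":0.5}
    - {"dx":0,"dy":0,"dz":3.5,"rx":0,"ry":0,"rz":0,"gripper":0.5}
    - {"dx":0,"dy":0,"dz":4,"rx":0,"ry":0,"rz":0,"gripper":0.5}
    - {"dx":0,"dy":0,"dz":4,"rx":0,"ry":0,"rz":0,"gripper":0.5}
    - {"dx":0,"dy":0,"dz":4,"rx":0,"ry":0,"rz":0,"gripper":0.5}
    - {"dx":0,"dy":0,"dz":4,"rx":0,"ry":0,"rz":0,"gripper":0.5}

```text
t: 6.35
eef_pos: [0.6396, 0.1835, 0.0326]
ee_rot: [-3.138, 0.001, -1.509]
force: [0.1, -0.2, 0.4]
width: 0.0638
gripper_force: 20.0
```

jog_arm:
  targets:
    - {"dx":0,"dy":0,"dz":0.3,"rx":0,"ry":0,"rz":0,"gripper":0.5}
    - {"dx":0,"dy":0,"dz":0.6,"rx":0,"ry":0,"rz":0,"gripper":0.5}
    - {"dx":0,"dy":0,"dz":0.8,"rx":0,"ry":0,"rz":0,"gripper":0.5}
    - {"dx":0,"dy":0,"dz":0.8,"rx":0,"ry":0,"rz":0,"gripper":0.5}
    - {"dx":0,"dy":0,"dz":0.8,"rx":0,"ry":0,"rz":0,"gripper":0.5}
    - {"dx":0,"dy":0,"dz":0.8,"rx":0,"ry":0,"rz":0,"gripper":0.5}
    - {"dx":0,"dy":0,"dz":0.8,"rx":0,"ry":0,"rz":0,"gripper":0.5}
    - {"dx":0,"dy":0,"dz":0.8,"rx":0,"ry":0,"rz":0,"gripper":0.5}

```text
t: 7.02
eef_pos: [0.6397, 0.1835, 0.032]
ee_rot: [-3.138, 0.001, -1.509]
force: [-0.1, 0.4, 2.5]
width: 0.064
gripper_force: 20.0
```

The upward force (+2.5 N against −1.6 N when carried) means it is resting. I'll release and rise.

jog_arm:
  targets:
    - {"dx":0,"dy":0,"dz":0,"rx":0,"ry":0,"rz":0,"gripper":0.24}
    - {"dx":0,"dy":0,"dz":0,"rx":0,"ry":0,"rz":0,"gripper":0.15}
    - {"dx":0,"dy":0,"dz":0,"rx":0,"ry":0,"rz":0,"gripper":0}
    - {"dx":0,"dy":0,"dz":0,"rx":0,"ry":0,"rz":0,"gripper":0}
    - {"dx":0,"dy":0,"dz":0,"rx":0,"ry":0,"rz":0,"gripper":0}
    - {"dx":0,"dy":0,"dz":0,"rx":0,"ry":0,"rz":0,"gripper":0}
    - {"dx":0,"dy":0,"dz":-15,"rx":0,"ry":0,"rz":0,"gripper":0}
    - {"dx":0,"dy":0,"dz":-40,"rx":0,"ry":0,"rz":0,"gripper":0}

```text
t: 7.68
eef_pos: [0.6376, 0.1824, 0.0692]
ee_rot: [3.139, -0.001, -1.509]
force: [0.1, -0.2, 0.2]
width: 0.0875
gripper_force: 0.0
```

```bash
cat >> h.py <<'E'
def dpose(off,yd=12.4,top=(.6335,-.2240,.061)):
    y=np.radians(yd);n=np.array([-.5736*np.cos(y),-.5736*np.sin(y),.8192]);ey=np.array([-np.sin(y),np.cos(y),0])
    return np.array(top)+n*off, R.from_matrix(np.c_[np.cross(ey,-n),ey,-n])
E
python3 - <<'E'
from h import *
p,r=dpose(.08);print(p,r.as_euler('xyz'))
plan([.56,-.1,.22],down(-140))
plan([.57,-.234,.17],r)
print(arm.get_state()['q'])
E
```

```text
[ 0.58868246 -0.23385377  0.126536  ] [-3.14159265  0.61085703 -2.92517183]
t 7.68 F [ 0.1 -0.2  0.2] w 0.0875 | shift [ 277.3   95.1 -150.4] rot [ 0.0017 -0.0019  0.9341] q6 -0.51
t 7.68 F [ 0.1 -0.2  0.2] w 0.0875 | shift [ 411.6   93.3 -100.2] rot [ 0.4327 -0.5064  1.3682] q6 -0.51
[ 5.71902839e-01  4.93815884e-01 -2.19251813e-01 -3.91081775e-04
 -8.60144311e-01 -5.10222782e-01]
```

jog_arm:
  targets:
    - {"dx":0,"dy":0,"dz":-40,"rx":0,"ry":0,"rz":0,"gripper":0}
    - {"dx":10,"dy":5,"dz":-75,"rx":0,"ry":0,"rz":0.1,"gripper":0}
    - {"dx":35,"dy":12,"dz":-105,"rx":0,"ry":0,"rz":0.22,"gripper":0}
    - {"dx":70,"dy":24,"dz":-125,"rx":0,"ry":0,"rz":0.34,"gripper":0}
    - {"dx":108,"dy":37,"dz":-140,"rx":0,"ry":0,"rz":0.46,"gripper":0}
    - {"dx":146,"dy":50,"dz":-150,"rx":0,"ry":0,"rz":0.58,"gripper":0}
    - {"dx":184,"dy":63,"dz":-150,"rx":0,"ry":0,"rz":0.7,"gripper":0}
    - {"dx":222,"dy":76,"dz":-150,"rx":0,"ry":0,"rz":0.82,"gripper":0}

```text
t: 8.35
eef_pos: [0.5764, -0.0447, 0.2226]
ee_rot: [-3.139, 0.005, -2.334]
force: [0.9, 0.4, 0.3]
width: 0.0878
gripper_force: 0.0
```

```bash
python3 - <<'E'
from h import *
plan([.57,-.234,.17],dpose(0)[1])
f=arm.grab_frame('top');np.savez('top5.npz',**f)
E
python3 pm.py top5.npz .039 .6385 .181
```

```text
t 8.35 F [0.9 0.4 0.3] w 0.0878 | shift [ 141.5 -126.1   52.2] rot [ 0.1796 -0.5871  0.5724] q6 -1.02Traceback (most recent call last):
  File "pm.py", line 9, in <module>
    print(len(a),'x',np.percentile(a,[1,99]).round(4),'y',np.percentile(b,[1,99]).round(4),'  (nominal +-.032,.065 less ~half px)')
                     ~~~~~~~~~~~~~^^^^^^^^^^
    return _quantile_unchecked(
        a, q, axis, out, overwrite_input, method, keepdims, weights)
    return _ureduce(a,
                    func=_quantile_ureduce_func,
    ...<5 lines>...
                    overwrite_input=overwrite_input,
                    method=method)
    r = func(a, **kwargs)
    result = _quantile(arr,
                       quantiles=q,
    ...<2 lines>...
                       out=out,
                       weights=wgt)
    slices_having_nans = np.isnan(arr[-1, ...])
                                  ~~~^^^^^^^^^
IndexError: index -1 is out of bounds for axis 0 with size 0
```

The arm is hiding the plinth in that frame. I'll carry on and check it once the arm is clear.

jog_arm:
  targets:
    - {"dx":20,"dy":-18,"dz":5,"rx":0.022,"ry":-0.073,"rz":0.07,"gripper":0}
    - {"dx":40,"dy":-36,"dz":12,"rx":0.045,"ry":-0.147,"rz":0.14,"gripper":0}
    - {"dx":62,"dy":-54,"dz":20,"rx":0.067,"ry":-0.22,"rz":0.214,"gripper":0}
    - {"dx":84,"dy":-72,"dz":28,"rx":0.09,"ry":-0.293,"rz":0.286,"gripper":0}
    - {"dx":106,"dy":-92,"dz":36,"rx":0.112,"ry":-0.367,"rz":0.358,"gripper":0}
    - {"dx":126,"dy":-110,"dz":45,"rx":0.135,"ry":-0.44,"rz":0.43,"gripper":0}
    - {"dx":141,"dy":-126,"dz":52,"rx":0.157,"ry":-0.514,"rz":0.5,"gripper":0}
    - {"dx":141,"dy":-126,"dz":52,"rx":0.18,"ry":-0.587,"rz":0.572,"gripper":0}

```text
t: 9.07
eef_pos: [0.5714, -0.2355, 0.1679]
ee_rot: [-3.14, 0.611, -2.925]
force: [0.4, -0.7, 0.2]
width: 0.0878
gripper_force: 0.0
```

```bash
python3 - <<'E'
from h import *
plan(*dpose(.06))
print(arm.get_state()['q'].round(2))
f=arm.grab_frame('top');np.savez('top5.npz',**f)
E
python3 pm.py top5.npz .039 .6385 .181
```

```text
t 9.07 F [ 0.4 -0.7  0.2] w 0.0878 | shift [ 9.6 -2.  63.8] rot [-0.001  -0.0004  0.0002] q6 -0.64
[-0.29  0.16 -0.39 -0.57 -0.54 -0.64]
1141 x [-0.033   0.0339] y [-0.0628  0.0652]   (nominal +-.032,.065 less ~half px)
end edge angle 4.820524177736778 y end mean 0.11796627817385641
near edge x [0.6076 0.6077 0.6078 0.6079 0.6079 0.608  0.6081 0.6082 0.6082 0.6083
 0.6084 0.6085]
```

jog_arm:
  targets:
    - {"dx":3,"dy":-1,"dz":10,"rx":0,"ry":0,"rz":0,"gripper":0}
    - {"dx":6,"dy":-2,"dz":25,"rx":0,"ry":0,"rz":0,"gripper":0}
    - {"dx":10,"dy":-2,"dz":45,"rx":0,"ry":0,"rz":0,"gripper":0}
    - {"dx":10,"dy":-2,"dz":65,"rx":0,"ry":0,"rz":0,"gripper":0}
    - {"dx":10,"dy":-2,"dz":82,"rx":0,"ry":0,"rz":0,"gripper":0}
    - {"dx":10,"dy":-2,"dz":90,"rx":0,"ry":0,"rz":0,"gripper":0}
    - {"dx":10,"dy":-2,"dz":92,"rx":0,"ry":0,"rz":0,"gripper":0}
    - {"dx":10,"dy":-2,"dz":92,"rx":0,"ry":0,"rz":0,"gripper":0}

```text
t: 9.78
eef_pos: [0.6156, -0.2237, 0.0872]
ee_rot: [-3.141, 0.607, -2.917]
force: [0.6, 0.6, 0.4]
width: 0.0878
gripper_force: 0.0
```

```bash
python3 - <<'E'
from h import *
plan(*dpose(.0015))
a=arm.grab_frame('side');np.savez('side6.npz',**a);t=arm.grab_frame('top');np.savez('top6.npz',**t)
o=np.zeros((420,800,3),np.uint8);o[:,:420]=cv2.resize(a['frame'][195:295,280:380,::-1],(420,420),interpolation=cv2.INTER_CUBIC);o[:280,420:]=cv2.resize(t['frame'][105:179,145:245,::-1],(380,280),interpolation=cv2.INTER_CUBIC)
cv2.imwrite('pics/s6.png',o)
f=t;hsv=cv2.cvtColor(f['frame'],cv2.COLOR_RGB2HSV);g=hsv[...,2]
m=((hsv[...,0]>5)&(hsv[...,0]<28)&(hsv[...,1]>60)&(hsv[...,2]>110)).astype(np.uint8)
r=cv2.minAreaRect(big(m,(155,120,226,175)));p=cast(f,cv2.boxPoints(r),.039);print('plinth',p.mean(0),r,np.degrees(np.arctan2(*(np.diff(p[:,:2],axis=0)[:,::-1].T))),np.linalg.norm(np.diff(p,axis=0),axis=1))
E
```

```text
t 9.78 F [0.6 0.6 0.4] w 0.0878 | shift [ 0.7 -4.2 29.9] rot [ 0.004  -0.0038  0.0064] q6 -0.5
plinth [0.63869925 0.18183307 0.039     ] ((188.7578125, 142.49166870117188), (24.503381729125977, 48.104007720947266), 88.15238952636719) [ -86.40045613 -176.28105993   93.5189725 ] [0.13134703 0.06831995 0.13060736]
```

View pics/s6.png

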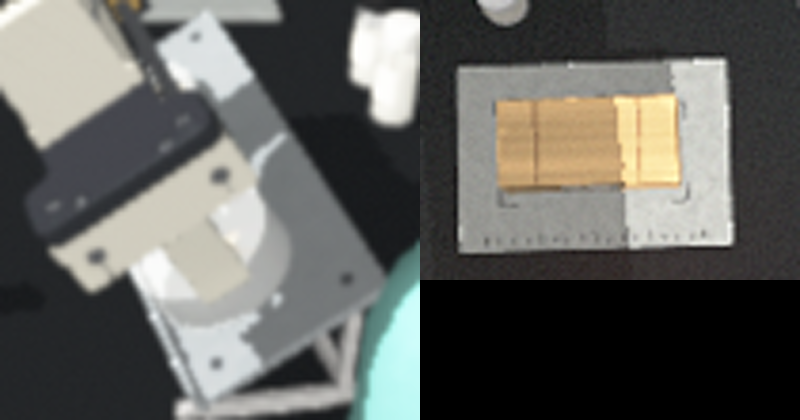

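The plinth is within its marks, square (3.6° against the board's 3.5°) and centred at (0.6387, 0.1818). The near finger is lined up with the disc's middle, so I'll descend along the normal.

jog_arm:
  targets:
    - {"dx":0.5,"dy":-4,"dz":0,"rx":0.004,"ry":-0.004,"rz":0.006,"gripper":0}
    - {"dx":0.5,"dy":-4,"dz":2,"rx":0.004,"ry":-0.004,"rz":0.006,"gripper":0}
    - {"dx":0.5,"dy":-4,"dz":8,"rx":0.004,"ry":-0.004,"rz":0.006,"gripper":0}
    - {"dx":0.5,"dy":-4,"dz":15,"rx":0.004,"ry":-0.004,"rz":0.006,"gripper":0}
    - {"dx":0.5,"dy":-4,"dz":20,"rx":0.004,"ry":-0.004,"rz":0.006,"gripper":0}
    - {"dx":0.5,"dy":-4,"dz":24,"rx":0.004,"ry":-0.004,"rz":0.006,"gripper":0}
    - {"dx":0.5,"dy":-4,"dz":26,"rx":0.004,"ry":-0.004,"rz":0.006,"gripper":0}
    - {"dx":0.5,"dy":-4,"dz":26,"rx":0.004,"ry":-0.004,"rz":0.006,"gripper":0}

```text
t: 10.55
eef_pos: [0.6304, -0.2248, 0.0652]
ee_rot: [3.141, 0.611, -2.927]
force: [0.2, 0.8, 0.1]
width: 0.0874
gripper_force: 0.0
```

```bash
python3 -c "
from h import *
plan(*dpose(.0015))"
```

```text
t 10.55 F [0.2 0.8 0.1] w 0.0874 | shift [-0.2  0.2  3.8] rot [-0.0007  0.0006 -0.0014] q6 -0.45
```

jog_arm:
  targets:
    - {"dx":0,"dy":0,"dz":2,"rx":0,"ry":0,"rz":0,"gripper":0}
    - {"dx":0,"dy":0,"dz":3.5,"rx":0,"ry":0,"rz":0,"gripper":0}
    - {"dx":0,"dy":0,"dz":3.5,"rx":0,"ry":0,"rz":0,"gripper":0.1}
    - {"dx":0,"dy":0,"dz":3.5,"rx":0,"ry":0,"rz":0,"gripper":0.2}
    - {"dx":0,"dy":0,"dz":3.5,"rx":0,"ry":0,"rz":0,"gripper":0.25}
    - {"dx":0,"dy":0,"dz":3.5,"rx":0,"ry":0,"rz":0,"gripper":0.3}
    - {"dx":0,"dy":0,"dz":3.5,"rx":0,"ry":0,"rz":0,"gripper":0.4}
    - {"dx":0,"dy":0,"dz":3.5,"rx":0,"ry":0,"rz":0,"gripper":0.45}
  force: 20

```text
t: 11.22
eef_pos: [0.6326, -0.2248, 0.0636]
ee_rot: [-3.14, 0.613, -2.926]
force: [0.2, -0.9, 0.2]
width: 0.0665
gripper_force: 20.0
```

jog_arm:
  targets:
    - {"dx":0,"dy":0,"dz":0,"rx":0,"ry":0,"rz":0,"gripper":0.45}
    - {"dx":0,"dy":0,"dz":0,"rx":0,"ry":0,"rz":0,"gripper":0.45}
    - {"dx":0,"dy":0,"dz":0,"rx":0,"ry":0,"rz":0,"gripper":0.45}
    - {"dx":0,"dy":0,"dz":0,"rx":0,"ry":0,"rz":0,"gripper":0.45}
    - {"dx":0,"dy":0,"dz":-3,"rx":0,"ry":0,"rz":0,"gripper":0.45}
    - {"dx":0,"dy":0,"dz":-10,"rx":0,"ry":0,"rz":0,"gripper":0.45}
    - {"dx":0,"dy":0,"dz":-20,"rx":0,"ry":0,"rz":0,"gripper":0.45}
    - {"dx":0,"dy":0,"dz":-30,"rx":0,"ry":0,"rz":0,"gripper":0.45}

```text
t: 11.88
eef_pos: [0.6141, -0.2279, 0.0876]
ee_rot: [3.141, 0.611, -2.927]
force: [-0.2, -0.4, -1.1]
width: 0.0667
gripper_force: 20.0
```

```bash
python3 - <<'E'
from h import *
plan(*dpose(.0015))
plan([.56,-.22,.22],down(-167.6))
a=arm.grab_frame('side');np.savez('side7.npz',**a)
cv2.imwrite('pics/s7.png',cv2.resize(a['frame'][185:295,280:380,::-1],(500,550),interpolation=cv2.INTER_CUBIC))
E
```

```text
t 11.88 F [-0.2 -0.4 -1.1] w 0.0667 | shift [-1.  -0.3 31.6] rot [ 0.0001 -0.0002 -0.0015] q6 -0.49
t 11.88 F [-0.2 -0.4 -1.1] w 0.0667 | shift [ -34.    19.4 -137.8] rot [ 5.000e-04  6.106e-01 -1.400e-03] q6 -0.49
```

View pics/s7.png

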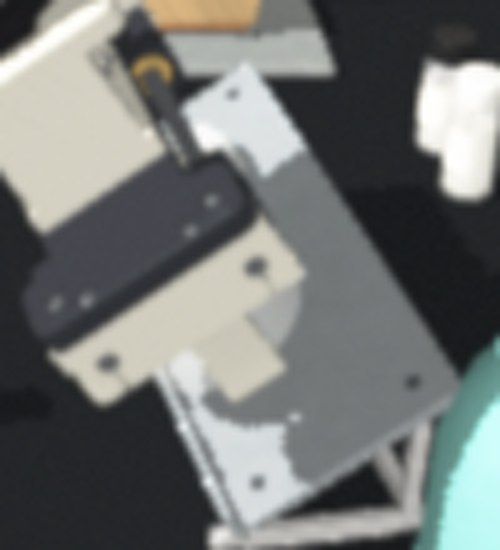

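The disc has lifted off squarely (opening 66.7 mm) and the petri dish is undisturbed. I'll rise and level it.

jog_arm:
  targets:
    - {"dx":-2,"dy":0,"dz":-20,"rx":0,"ry":0,"rz":0,"gripper":0.45}
    - {"dx":-6,"dy":1,"dz":-50,"rx":0,"ry":0.03,"rz":0,"gripper":0.45}
    - {"dx":-14,"dy":4,"dz":-80,"rx":0,"ry":0.12,"rz":0,"gripper":0.45}
    - {"dx":-20,"dy":8,"dz":-105,"rx":0,"ry":0.22,"rz":0,"gripper":0.45}
    - {"dx":-26,"dy":12,"dz":-125,"rx":0,"ry":0.32,"rz":0,"gripper":0.45}
    - {"dx":-34,"dy":19,"dz":-138,"rx":0,"ry":0.42,"rz":0,"gripper":0.45}
    - {"dx":-34,"dy":19,"dz":-138,"rx":0,"ry":0.52,"rz":0,"gripper":0.45}
    - {"dx":-34,"dy":19,"dz":-138,"rx":0,"ry":0.61,"rz":0,"gripper":0.45}

```text
t: 12.6
eef_pos: [0.5611, -0.2206, 0.2236]
ee_rot: [-3.139, 0.002, -2.926]
force: [0.9, 0.1, -1.7]
width: 0.0665
gripper_force: 20.0
```

```bash
python3 -c "
from h import *
plan([.638,.181,.17],down(-176.5))"
```

```text
t 12.6 F [ 0.9  0.1 -1.7] w 0.0665 | shift [-160.8  376.    52.7] rot [-0.0029  0.0019  0.1541] q6 -1.31
```

jog_arm:
  targets:
    - {"dx":-8,"dy":19,"dz":0,"rx":0,"ry":0.002,"rz":0.01,"gripper":0.45}
    - {"dx":-22,"dy":52,"dz":3,"rx":0,"ry":0.002,"rz":0.03,"gripper":0.45}
    - {"dx":-38,"dy":89,"dz":8,"rx":0,"ry":0.002,"rz":0.05,"gripper":0.45}
    - {"dx":-54,"dy":126,"dz":14,"rx":0,"ry":0.002,"rz":0.07,"gripper":0.45}
    - {"dx":-70,"dy":163,"dz":20,"rx":0,"ry":0.002,"rz":0.09,"gripper":0.45}
    - {"dx":-86,"dy":200,"dz":26,"rx":0,"ry":0.002,"rz":0.11,"gripper":0.45}
    - {"dx":-102,"dy":237,"dz":32,"rx":0,"ry":0.002,"rz":0.13,"gripper":0.45}
    - {"dx":-118,"dy":274,"dz":38,"rx":0,"ry":0.002,"rz":0.154,"gripper":0.45}

```text
t: 13.27
eef_pos: [0.6175, 0.0738, 0.1826]
ee_rot: [-3.141, 0.001, -3.082]
force: [1.2, 0.0, -1.5]
width: 0.0667
gripper_force: 20.0
```

```bash
python3 -c "
from h import *
plan([.6385,.1815,.12],down(-176.5))"
```

```text
t 13.27 F [ 1.2  0.  -1.5] w 0.0667 | shift [-27.3 106.3  62.6] rot [-0.0002  0.0007 -0.0016] q6 -1.94
```

jog_arm:
  targets:
    - {"dx":-8,"dy":30,"dz":0,"rx":0,"ry":0,"rz":-0.001,"gripper":0.45}
    - {"dx":-17,"dy":65,"dz":5,"rx":0,"ry":0,"rz":-0.001,"gripper":0.45}
    - {"dx":-25,"dy":95,"dz":15,"rx":0,"ry":0,"rz":-0.001,"gripper":0.45}
    - {"dx":-27,"dy":106,"dz":35,"rx":0,"ry":0,"rz":-0.001,"gripper":0.45}
    - {"dx":-27,"dy":106,"dz":60,"rx":0,"ry":0,"rz":-0.001,"gripper":0.45}
    - {"dx":-27,"dy":106,"dz":82,"rx":0,"ry":0,"rz":-0.001,"gripper":0.45}
    - {"dx":-27,"dy":106,"dz":93,"rx":0,"ry":0,"rz":-0.001,"gripper":0.45}
    - {"dx":-27,"dy":106,"dz":93,"rx":0,"ry":0,"rz":-0.001,"gripper":0.45}

```text
t: 13.93
eef_pos: [0.6367, 0.1785, 0.0866]
ee_rot: [-3.139, -0.004, -3.08]
force: [-0.0, -0.2, -1.1]
width: 0.0664
gripper_force: 20.0
```

```bash
python3 - <<'E'
from h import *
plan([.6385,.1815,.067],down(-176.5))
a=arm.grab_frame('side');np.savez('side8.npz',**a);t=arm.grab_frame('top');np.savez('top8.npz',**t)
o=np.zeros((450,800,3),np.uint8);o[:,:450]=cv2.resize(a['frame'][135:215,280:360,::-1],(450,450),interpolation=cv2.INTER_CUBIC);o[:262,450:]=cv2.resize(t['frame'][110:176,145:233,::-1],(350,262),interpolation=cv2.INTER_CUBIC)
cv2.imwrite('pics/s8.png',o)
E
```

```text
t 13.93 F [-0.  -0.2 -1.1] w 0.0664 | shift [-2.1  2.9 19.6] rot [-0.0024 -0.0044  0.0002] q6 -2.08
```

View pics/s8.png

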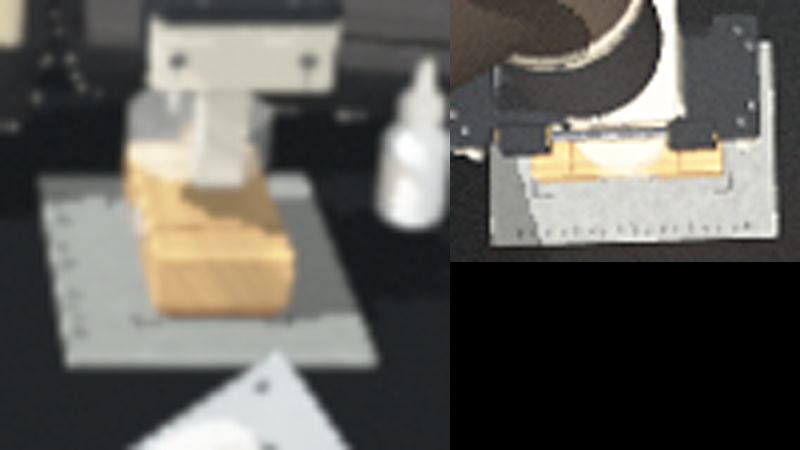

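```bash
python3 - <<'E'
from h import *
f=load('side8.npz');V=f['view']
def pr(p):
    c=V[:3,:3]@np.array(p)+V[:3,3];return np.array([f['fx']*c[0]/c[2]+f['cx'],f['fy']*c[1]/c[2]+f['cy']])
def crop(p): return ((pr(p)-[280,135])*5.625).round(0)
T=R.from_euler('xyz',arm.get_state()['ee_rot']);c=np.array([.6367,.1785,.0866])
for z in(.0866-.003,.0866-.027):
    th=np.linspace(0,2*np.pi,72);P=np.array([crop([c[0]+.0335*np.cos(a),c[1]+.0335*np.sin(a),z]) for a in th]);print(z,P.min(0),P.max(0))
yw=np.radians(3.5);print('near finger outer', [crop([c[0]-s*.0095+np.sin(yw)*.055,c[1]-.055,.065]) for s in(1,-1)])
E
```

```text
0.0836 [132.  84.] [274. 139.]
0.0596 [129. 129.] [270. 186.]
near finger outer [array([194., 195.]), array([236., 196.])]
```

The disc is held level and within 1 mm of the jaw centre (it spans crop columns 127–270, predicted 130–274). Time to lower it.

jog_arm:
  targets:
    - {"dx":-2.8,"dy":3,"dz":0,"rx":-0.002,"ry":-0.004,"rz":0,"gripper":0.45}
    - {"dx":-2.8,"dy":3,"dz":3,"rx":-0.002,"ry":-0.004,"rz":0,"gripper":0.45}
    - {"dx":-2.8,"dy":3,"dz":6,"rx":-0.002,"ry":-0.004,"rz":0,"gripper":0.45}
    - {"dx":-2.8,"dy":3,"dz":9,"rx":-0.002,"ry":-0.004,"rz":0,"gripper":0.45}
    - {"dx":-2.8,"dy":3,"dz":12,"rx":-0.002,"ry":-0.004,"rz":0,"gripper":0.45}
    - {"dx":-2.8,"dy":3,"dz":14,"rx":-0.002,"ry":-0.004,"rz":0,"gripper":0.45}
    - {"dx":-2.8,"dy":3,"dz":15,"rx":-0.002,"ry":-0.004,"rz":0,"gripper":0.45}
    - {"dx":-2.8,"dy":3,"dz":15,"rx":-0.002,"ry":-0.004,"rz":0,"gripper":0.45}

```text
t: 14.7
eef_pos: [0.6411, 0.1827, 0.074]
ee_rot: [3.14, 0.004, -3.08]
force: [-0.2, -0.3, -0.3]
width: 0.0661
gripper_force: 20.0
```

jog_arm:
  targets:
    - {"dx":0,"dy":0,"dz":0.4,"rx":0,"ry":0,"rz":0,"gripper":0.45}
    - {"dx":0,"dy":0,"dz":0.8,"rx":0,"ry":0,"rz":0,"gripper":0.45}
    - {"dx":0,"dy":0,"dz":1.2,"rx":0,"ry":0,"rz":0,"gripper":0.45}
    - {"dx":0,"dy":0,"dz":1.6,"rx":0,"ry":0,"rz":0,"gripper":0.45}
    - {"dx":0,"dy":0,"dz":2,"rx":0,"ry":0,"rz":0,"gripper":0.45}
    - {"dx":0,"dy":0,"dz":2,"rx":0,"ry":0,"rz":0,"gripper":0.45}
    - {"dx":0,"dy":0,"dz":2,"rx":0,"ry":0,"rz":0,"gripper":0.45}
    - {"dx":0,"dy":0,"dz":2,"rx":0,"ry":0,"rz":0,"gripper":0.45}

```text
t: 15.37
eef_pos: [0.6413, 0.1828, 0.0725]
ee_rot: [3.14, 0.005, -3.08]
force: [0.3, -0.4, -0.8]
width: 0.0661
gripper_force: 20.0
```

jog_arm:
  targets:
    - {"dx":2,"dy":-1,"dz":0,"rx":0,"ry":0.005,"rz":0,"gripper":0.45}
    - {"dx":2,"dy":-1,"dz":0.5,"rx":0,"ry":0.005,"rz":0,"gripper":0.45}
    - {"dx":2,"dy":-1,"dz":1,"rx":0,"ry":0.005,"rz":0,"gripper":0.45}
    - {"dx":2,"dy":-1,"dz":1.5,"rx":0,"ry":0.005,"rz":0,"gripper":0.45}
    - {"dx":2,"dy":-1,"dz":2,"rx":0,"ry":0.005,"rz":0,"gripper":0.45}
    - {"dx":2,"dy":-1,"dz":2.5,"rx":0,"ry":0.005,"rz":0,"gripper":0.45}
    - {"dx":2,"dy":-1,"dz":2.5,"rx":0,"ry":0.005,"rz":0,"gripper":0.45}
    - {"dx":2,"dy":-1,"dz":2.5,"rx":0,"ry":0.005,"rz":0,"gripper":0.45}

```text
t: 16.03
eef_pos: [0.6393, 0.1817, 0.0699]
ee_rot: [3.14, -0.001, -3.08]
force: [0.3, -0.1, -1.4]
width: 0.0662
gripper_force: 20.0
```

jog_arm:
  targets:
    - {"dx":0,"dy":0,"dz":0.3,"rx":0,"ry":0,"rz":0,"gripper":0.45}
    - {"dx":0,"dy":0,"dz":0.6,"rx":0,"ry":0,"rz":0,"gripper":0.45}
    - {"dx":0,"dy":0,"dz":0.9,"rx":0,"ry":0,"rz":0,"gripper":0.45}
    - {"dx":0,"dy":0,"dz":1.2,"rx":0,"ry":0,"rz":0,"gripper":0.45}
    - {"dx":0,"dy":0,"dz":1.5,"rx":0,"ry":0,"rz":0,"gripper":0.45}
    - {"dx":0,"dy":0,"dz":1.5,"rx":0,"ry":0,"rz":0,"gripper":0.45}
    - {"dx":0,"dy":0,"dz":1.5,"rx":0,"ry":0,"rz":0,"gripper":0.45}
    - {"dx":0,"dy":0,"dz":1.5,"rx":0,"ry":0,"rz":0,"gripper":0.45}

```text
t: 16.7
eef_pos: [0.6393, 0.1817, 0.0684]
ee_rot: [3.14, -0.0, -3.08]
force: [0.4, 0.1, -0.6]
width: 0.0662
gripper_force: 20.0
```

jog_arm:
  targets:
    - {"dx":0,"dy":0,"dz":0.2,"rx":0,"ry":0,"rz":0,"gripper":0.45}
    - {"dx":0,"dy":0,"dz":0.4,"rx":0,"ry":0,"rz":0,"gripper":0.45}
    - {"dx":0,"dy":0,"dz":0.6,"rx":0,"ry":0,"rz":0,"gripper":0.45}
    - {"dx":0,"dy":0,"dz":0.8,"rx":0,"ry":0,"rz":0,"gripper":0.45}
    - {"dx":0,"dy":0,"dz":1,"rx":0,"ry":0,"rz":0,"gripper":0.45}
    - {"dx":0,"dy":0,"dz":1,"rx":0,"ry":0,"rz":0,"gripper":0.45}
    - {"dx":0,"dy":0,"dz":1,"rx":0,"ry":0,"rz":0,"gripper":0.45}
    - {"dx":0,"dy":0,"dz":1,"rx":0,"ry":0,"rz":0,"gripper":0.45}

```text
t: 17.37
eef_pos: [0.6393, 0.1817, 0.0674]
ee_rot: [3.14, -0.0, -3.08]
force: [-0.5, -0.2, -0.6]
width: 0.0662
gripper_force: 20.0
```

jog_arm:
  targets:
    - {"dx":0,"dy":0,"dz":0.2,"rx":0,"ry":0,"rz":0,"gripper":0.45}
    - {"dx":0,"dy":0,"dz":0.4,"rx":0,"ry":0,"rz":0,"gripper":0.45}
    - {"dx":0,"dy":0,"dz":0.6,"rx":0,"ry":0,"rz":0,"gripper":0.45}
    - {"dx":0,"dy":0,"dz":0.8,"rx":0,"ry":0,"rz":0,"gripper":0.45}
    - {"dx":0,"dy":0,"dz":0.8,"rx":0,"ry":0,"rz":0,"gripper":0.45}
    - {"dx":0,"dy":0,"dz":0.8,"rx":0,"ry":0,"rz":0,"gripper":0.45}
    - {"dx":0,"dy":0,"dz":0.8,"rx":0,"ry":0,"rz":0,"gripper":0.45}
    - {"dx":0,"dy":0,"dz":0.8,"rx":0,"ry":0,"rz":0,"gripper":0.45}

```text
t: 18.03
eef_pos: [0.6393, 0.1817, 0.0666]
ee_rot: [3.14, -0.0, -3.08]
force: [-0.4, 0.4, -1.0]
width: 0.0667
gripper_force: 20.0
```

jog_arm:
  targets:
    - {"dx":0,"dy":0,"dz":0.2,"rx":0,"ry":0,"rz":0,"gripper":0.45}
    - {"dx":0,"dy":0,"dz":0.4,"rx":0,"ry":0,"rz":0,"gripper":0.45}
    - {"dx":0,"dy":0,"dz":0.6,"rx":0,"ry":0,"rz":0,"gripper":0.45}
    - {"dx":0,"dy":0,"dz":0.8,"rx":0,"ry":0,"rz":0,"gripper":0.45}
    - {"dx":0,"dy":0,"dz":0.8,"rx":0,"ry":0,"rz":0,"gripper":0.45}
    - {"dx":0,"dy":0,"dz":0.8,"rx":0,"ry":0,"rz":0,"gripper":0.45}
    - {"dx":0,"dy":0,"dz":0.8,"rx":0,"ry":0,"rz":0,"gripper":0.45}
    - {"dx":0,"dy":0,"dz":0.8,"rx":0,"ry":0,"rz":0,"gripper":0.45}

```text
t: 18.7
eef_pos: [0.6393, 0.1817, 0.0658]
ee_rot: [3.14, -0.0, -3.08]
force: [0.7, -0.1, -1.3]
width: 0.0665
gripper_force: 20.0
```

jog_arm:
  targets:
    - {"dx":0,"dy":0,"dz":0.2,"rx":0,"ry":0,"rz":0,"gripper":0.45}
    - {"dx":0,"dy":0,"dz":0.4,"rx":0,"ry":0,"rz":0,"gripper":0.45}
    - {"dx":0,"dy":0,"dz":0.6,"rx":0,"ry":0,"rz":0,"gripper":0.45}
    - {"dx":0,"dy":0,"dz":0.8,"rx":0,"ry":0,"rz":0,"gripper":0.45}
    - {"dx":0,"dy":0,"dz":0.8,"rx":0,"ry":0,"rz":0,"gripper":0.45}
    - {"dx":0,"dy":0,"dz":0.8,"rx":0,"ry":0,"rz":0,"gripper":0.45}
    - {"dx":0,"dy":0,"dz":0.8,"rx":0,"ry":0,"rz":0,"gripper":0.45}
    - {"dx":0,"dy":0,"dz":0.8,"rx":0,"ry":0,"rz":0,"gripper":0.45}

```text
t: 19.37
eef_pos: [0.6393, 0.1817, 0.065]
ee_rot: [3.14, -0.0, -3.08]
force: [-0.7, -0.7, 0.3]
width: 0.0662
gripper_force: 20.0
```

jog_arm:
  targets:
    - {"dx":0,"dy":0,"dz":0.1,"rx":0,"ry":0,"rz":0,"gripper":0.45}
    - {"dx":0,"dy":0,"dz":0.2,"rx":0,"ry":0,"rz":0,"gripper":0.45}
    - {"dx":0,"dy":0,"dz":0.4,"rx":0,"ry":0,"rz":0,"gripper":0.45}
    - {"dx":0,"dy":0,"dz":0.5,"rx":0,"ry":0,"rz":0,"gripper":0.45}
    - {"dx":0,"dy":0,"dz":0.5,"rx":0,"ry":0,"rz":0,"gripper":0.45}
    - {"dx":0,"dy":0,"dz":0.5,"rx":0,"ry":0,"rz":0,"gripper":0.45}
    - {"dx":0,"dy":0,"dz":0.5,"rx":0,"ry":0,"rz":0,"gripper":0.45}
    - {"dx":0,"dy":0,"dz":0.5,"rx":0,"ry":0,"rz":0,"gripper":0.45}

```text
t: 20.03
eef_pos: [0.6393, 0.1817, 0.0645]
ee_rot: [3.14, -0.0, -3.08]
force: [-0.4, -0.4, -0.6]
width: 0.0665
gripper_force: 20.0
```

jog_arm:
  targets:
    - {"dx":0,"dy":0,"dz":0.2,"rx":0,"ry":0,"rz":0,"gripper":0.45}
    - {"dx":0,"dy":0,"dz":0.4,"rx":0,"ry":0,"rz":0,"gripper":0.45}
    - {"dx":0,"dy":0,"dz":0.6,"rx":0,"ry":0,"rz":0,"gripper":0.45}
    - {"dx":0,"dy":0,"dz":0.8,"rx":0,"ry":0,"rz":0,"gripper":0.45}
    - {"dx":0,"dy":0,"dz":0.8,"rx":0,"ry":0,"rz":0,"gripper":0.45}
    - {"dx":0,"dy":0,"dz":0.8,"rx":0,"ry":0,"rz":0,"gripper":0.45}
    - {"dx":0,"dy":0,"dz":0.8,"rx":0,"ry":0,"rz":0,"gripper":0.45}
    - {"dx":0,"dy":0,"dz":0.8,"rx":0,"ry":0,"rz":0,"gripper":0.45}

```text
t: 20.7
eef_pos: [0.6394, 0.1817, 0.0644]
ee_rot: [3.14, -0.0, -3.08]
force: [-3.3, 0.6, 4.8]
width: 0.0666
gripper_force: 20.0
```

```bash
python3 - <<'E'
from h import *
F=[]
for _ in range(8): arm.grab_frame('side');F.append(arm.get_state()['force'])
print(np.mean(F,0))
E
```

```text
[-2.48496195  0.15027103  5.30280129]
```

Contact: the net upward force is about 5 N. I'll ease off slightly, open gently and rise.

jog_arm:
  targets:
    - {"dx":0,"dy":0,"dz":-0.4,"rx":0,"ry":0,"rz":0,"gripper":0.45}
    - {"dx":0,"dy":0,"dz":-0.4,"rx":0,"ry":0,"rz":0,"gripper":0.45}
    - {"dx":0,"dy":0,"dz":-0.4,"rx":0,"ry":0,"rz":0,"gripper":0.22}
    - {"dx":0,"dy":0,"dz":-0.4,"rx":0,"ry":0,"rz":0,"gripper":0.12}
    - {"dx":0,"dy":0,"dz":-0.4,"rx":0,"ry":0,"rz":0,"gripper":0}
    - {"dx":0,"dy":0,"dz":-0.4,"rx":0,"ry":0,"rz":0,"gripper":0}
    - {"dx":0,"dy":0,"dz":-0.4,"rx":0,"ry":0,"rz":0,"gripper":0}
    - {"dx":0,"dy":0,"dz":-0.4,"rx":0,"ry":0,"rz":0,"gripper":0}

```text
t: 21.77
eef_pos: [0.6393, 0.1817, 0.064]
ee_rot: [3.14, -0.001, -3.08]
force: [-0.0, -0.3, 0.2]
width: 0.0872
gripper_force: 0.0
```

jog_arm:
  targets:
    - {"dx":0,"dy":0,"dz":-8,"rx":0,"ry":0,"rz":0,"gripper":0}
    - {"dx":0,"dy":0,"dz":-25,"rx":0,"ry":0,"rz":0,"gripper":0}
    - {"dx":0,"dy":0,"dz":-55,"rx":0,"ry":0,"rz":0,"gripper":0}
    - {"dx":0,"dy":0,"dz":-90,"rx":0,"ry":0,"rz":0,"gripper":0}
    - {"dx":0,"dy":-30,"dz":-120,"rx":0,"ry":0,"rz":0,"gripper":0}
    - {"dx":0,"dy":-65,"dz":-130,"rx":0,"ry":0,"rz":0,"gripper":0}
    - {"dx":10,"dy":-100,"dz":-130,"rx":0,"ry":0,"rz":0,"gripper":0}
    - {"dx":25,"dy":-135,"dz":-130,"rx":0,"ry":0,"rz":0,"gripper":0}

```text
t: 22.43
eef_pos: [0.6237, 0.0443, 0.1958]
ee_rot: [3.139, 0.003, -3.079]
force: [0.1, -0.3, -0.1]
width: 0.0876
gripper_force: 0.0
```

jog_arm:
  targets:
    - {"dx":10,"dy":-35,"dz":0,"rx":0,"ry":0,"rz":0,"gripper":0}
    - {"dx":20,"dy":-70,"dz":0,"rx":0,"ry":0,"rz":0,"gripper":0}
    - {"dx":30,"dy":-105,"dz":0,"rx":0,"ry":0,"rz":0,"gripper":0}
    - {"dx":40,"dy":-140,"dz":0,"rx":0,"ry":0,"rz":0,"gripper":0}
    - {"dx":50,"dy":-170,"dz":0,"rx":0,"ry":0,"rz":0,"gripper":0}
    - {"dx":60,"dy":-190,"dz":0,"rx":0,"ry":0,"rz":0,"gripper":0}
    - {"dx":60,"dy":-200,"dz":0,"rx":0,"ry":0,"rz":0,"gripper":0}
    - {"dx":60,"dy":-200,"dz":0,"rx":0,"ry":0,"rz":0,"gripper":0}

```text
t: 23.1
eef_pos: [0.575, -0.1601, 0.1943]
ee_rot: [3.14, 0.0, -3.082]
force: [-0.2, 1.2, 0.6]
width: 0.0871
gripper_force: 0.0
```

```bash
python3 - <<'E'
from h import *
a=arm.grab_frame('side');np.savez('side9.npz',**a);t=arm.grab_frame('top');np.savez('top9.npz',**t)
o=np.zeros((450,800,3),np.uint8);o[:,:450]=cv2.resize(a['frame'][135:215,280:360,::-1],(450,450),interpolation=cv2.INTER_CUBIC);o[:262,450:]=cv2.resize(t['frame'][110:176,145:233,::-1],(350,262),interpolation=cv2.INTER_CUBIC)
cv2.imwrite('pics/s9.png',o)
C=cloud(t);m=(abs(C[...,2]-.063)<.008);m[:115]=0;m[172:]=0;m[:,:155]=0;m[:,226:]=0
P=C[m];b=np.percentile(P,[2,98],axis=0);print('disc',len(P),b.mean(0).round(4),(b[1]-b[0]).round(4))
A=np.c_[P[:,:2]-P[:,:2].mean(0),np.ones(len(P))];print('tilt',np.linalg.lstsq(A,P[:,2],rcond=None)[0].round(3))
E
python3 pm.py top9.npz .039 .6385 .181
```

```text
disc 476 [0.6361 0.1839 0.0627] [0.0582 0.0591 0.0096]
tilt [0.016 0.004 0.063]
416 x [-0.0337  0.0336] y [-0.0617  0.0655]   (nominal +-.032,.065 less ~half px)
end edge angle 53.89315059004893 y end mean 0.16804817009206466
near edge x [0.6076 0.6077 0.6078 0.6079 0.6079 0.608  0.6081 0.6082 0.6082 0.6083
 0.6084 0.6085]
```

View pics/s9.png

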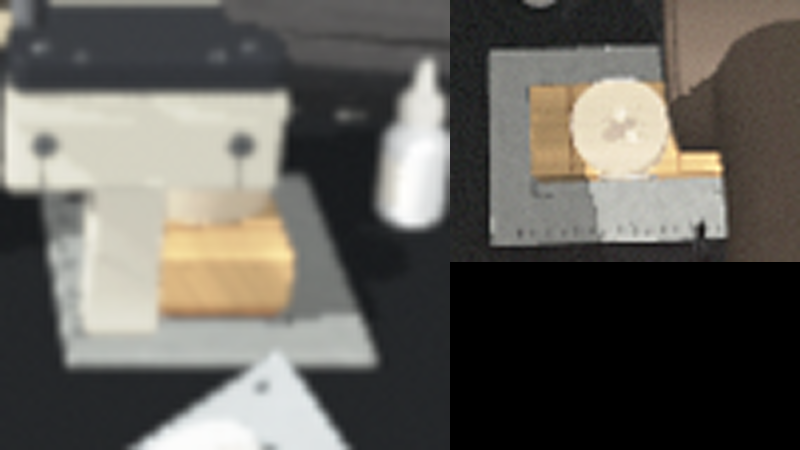

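jog_arm:
  targets:
    - {"dx":10,"dy":-38,"dz":0,"rx":0,"ry":0,"rz":0,"gripper":0}
    - {"dx":20,"dy":-76,"dz":0,"rx":0,"ry":0,"rz":0,"gripper":0}
    - {"dx":40,"dy":-110,"dz":0,"rx":0,"ry":0,"rz":0,"gripper":0}
    - {"dx":60,"dy":-140,"dz":0,"rx":0,"ry":0,"rz":0,"gripper":0}
    - {"dx":80,"dy":-170,"dz":0,"rx":0,"ry":0,"rz":0,"gripper":0}
    - {"dx":100,"dy":-200,"dz":0,"rx":0,"ry":0,"rz":0,"gripper":0}
    - {"dx":120,"dy":-220,"dz":0,"rx":0,"ry":0,"rz":0,"gripper":0}
    - {"dx":120,"dy":-220,"dz":0,"rx":0,"ry":0,"rz":0,"gripper":0}

```text
t: 23.87
eef_pos: [0.4671, -0.3871, 0.1931]
ee_rot: [3.14, -0.001, -3.082]
force: [0.8, 0.4, -0.9]
width: 0.0875
gripper_force: 0.0
```

```bash
python3 - <<'E'
from h import *
t=arm.grab_frame('top');np.savez('top10.npz',**t);C=cloud(t)
m=(abs(C[...,2]-.063)<.008).astype(np.uint8);m=cv2.morphologyEx(m,cv2.MORPH_OPEN,np.ones((3,3)))
c=big(m,(155,115,226,172));e=cv2.fitEllipse(c);print(e,'disc',cast(t,[e[0]],.063))
hsv=cv2.cvtColor(t['frame'],cv2.COLOR_RGB2HSV)
w=((hsv[...,0]>5)&(hsv[...,0]<28)&(hsv[...,1]>60)&(hsv[...,2]>90))|(m>0)
w=((w&(C[...,2]>.02))).astype(np.uint8)
h=((hsv[...,0]>5)&(hsv[...,0]<28)&(hsv[...,1]>60)&(hsv[...,2]>110)).astype(np.uint8)
v,u=np.nonzero(h[115:172,155:226]);P=cast(t,np.c_[u+155,v+115],.039)[:,:2]-[.6387,.1818];y=np.radians(3.5)
b=P@[-np.sin(y),np.cos(y)];a=P@[np.cos(y),np.sin(y)];print(np.percentile(a,[1,99]),np.percentile(b,[.5,99.5]))
E
```

```text
((187.04656982421875, 141.4017791748047), (23.533226013183594, 24.192935943603516), 102.21327209472656) disc [[0.63595564 0.18360932 0.063     ]]
[-0.03377119  0.03372484] [-0.06533272  0.06504914]
```

```bash
python3 - <<'E'
from h import *
t=load('top10.npz');hsv=cv2.cvtColor(t['frame'],cv2.COLOR_RGB2HSV)
print(hsv[142,166:215,1]);print(hsv[142,166:215,2]);print(hsv[122:160,187,1]);print(hsv[122:160,187,2])
E
```

```text
[107 106 106 104 100 103 103 105 106  46  30  28  27  29  29  27  28  28
  36  36  39  35  40  32  27  27  26  27  28  28  27  28  24  36  72 101
 109  89  86  84  85  85  85  85  85  85 108  43   5]
[190 182 181 182 188 183 186 185 187 227 246 246 246 247 246 246 247 245
 237 232 231 230 228 237 242 248 248 247 248 249 248 248 250 244 209 190
 230 250 250 250 250 250 250 249 250 252 229 191 201]
[ 6  7  9 10  5  9  7  9 11 31 30 28 29 29 28 20 18 17 25 37 35 40 37 27
 24 24 25 24 25 25 24 24 31 23  7 12 10  9]
[161 151 149 158 148 148 154 195 242 248 248 248 247 247 247 250 253 253
 248 230 230 228 232 247 250 250 251 251 249 249 252 248 200 157 148 154
 152 147]
```

```bash
python3 - <<'E'
from h import *
a=arm.grab_frame('side');np.savez('side10.npz',**a);f=a;V=f['view']
C=cloud(a);m=(abs(C[...,2]-.063)<.006)&(abs(C[...,0]-.64)<.06)&(abs(C[...,1]-.18)<.06)
P=C[m];b=np.percentile(P,[1,99],axis=0);print('side disc depth',len(P),b.mean(0).round(4),(b[1]-b[0]).round(3))
m2=m.astype(np.uint8);e=cv2.fitEllipse(big(m2,(280,135,360,215)));print(e,cast(f,[e[0]],.063))
m=(abs(C[...,2]-.039)<.005)&(abs(C[...,0]-.64)<.06)&(abs(C[...,1]-.13)<.02)
P=C[m];b=np.percentile(P,[1,99],axis=0);print('plinth front part',b.round(4))
hsv=cv2.cvtColor(f['frame'],cv2.COLOR_RGB2HSV)
for v in (156,160,164): print(v,hsv[v,298:336,1].tolist())
def pr(p):
    c=V[:3,:3]@np.array(p)+V[:3,3];return [round(float(f['fx']*c[0]/c[2]+f['cx']),1),round(float(f['fy']*c[1]/c[2]+f['cy']),1)]
for x,y in((.636,.1836),(.6387,.1818)):
    Q=np.array([pr([x+.0335*np.cos(t),y+.0335*np.sin(t),.063]) for t in np.linspace(0,6.28,90)]);print(x,y,Q.min(0),Q.max(0))
o=cv2.resize(f['frame'][135:205,285:355,::-1],(560,560),interpolation=cv2.INTER_CUBIC);cv2.imwrite('pics/s10.png',o)
E
```

```text
side disc depth 241 [0.6362 0.1775 0.0618] [0.061 0.064 0.008]
((315.48626708984375, 162.44505310058594), (11.326253890991211, 24.29442024230957), 93.23603820800781) [[0.63630479 0.17385168 0.063     ]]
plinth front part [[0.6113 0.1109 0.0346]
 [0.6743 0.1495 0.0438]]
156 [31, 31, 25, 30, 31, 31, 31, 24, 24, 16, 9, 8, 7, 3, 6, 6, 6, 6, 3, 3, 7, 8, 13, 15, 22, 18, 24, 26, 25, 24, 24, 24, 30, 24, 24, 24, 25, 25]
160 [31, 25, 25, 18, 45, 48, 31, 27, 28, 28, 28, 27, 28, 28, 26, 26, 25, 25, 26, 25, 26, 26, 28, 28, 29, 28, 23, 11, 6, 3, 13, 30, 31, 26, 25, 31, 19, 25]
164 [26, 32, 26, 25, 62, 53, 40, 33, 32, 32, 33, 34, 36, 39, 40, 38, 40, 41, 40, 39, 33, 32, 36, 39, 40, 40, 41, 41, 27, 10, 4, 26, 23, 36, 30, 23, 32, 31]
0.636 0.1836 [302.7 156.1] [327.7 166.1]
0.6387 0.1818 [303.7 156.4] [328.8 166.4]
```

View pics/s10.png

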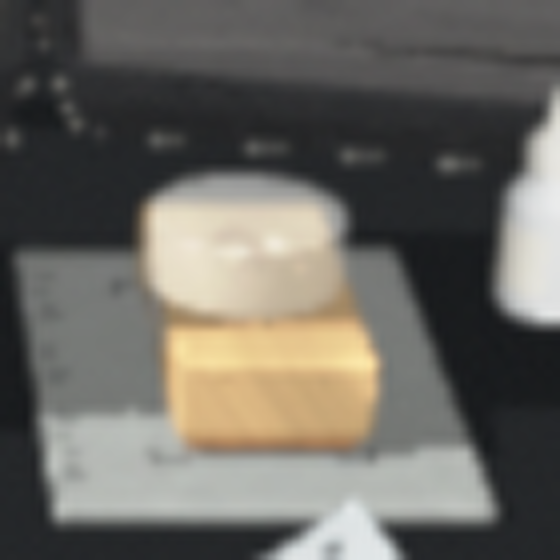

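The disc lies flat between the grooves, within about 3 mm of the plinth's centre. The plinth is still in its marks and the arm is clear, so I'm handing in.

```bash
python3 -c "
from station import arm
print(arm.job_done())"
```

```text
the job is handed in; nothing more can be done
None
```

The job is handed in at about 24 s of the 56 s allowed: the plinth is square and centred in its corner marks, and the clear disc lies flat between the grooves, about 3 mm off the plinth's centre by the last camera check.

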